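# Press the glued serving board

### The job

The square-ended serving board has just been glued: draw it out from under the wooden step, lay it flat in the bed of the screw press so that its blade lies behind the bed's lips and its handle comes out through the notch in the front lip, then wind the crank clockwise until the pad meets the board and snug it with about a quarter of a turn more, without over-tightening. Leave the round-ended board and all the other things standing where they are.

Things in the scene. Friction and masses are not known exactly. Their poses are not given: they have to be found in the camera images.
- square_board: the work: plain light-wood serving board, lying flat, 22 mm thick, about 160 g. Square-ended blade 90 (its x) by 58 mm (its y); straight handle 26 mm wide along its -x, from 45 to 152 mm behind the blade's centre. Origin: centre of the blade's underside; x points from handle to blade end, z up. At the start the handle is under the wooden step, only the blade sticks out
- square_board_handle (a point): on the square-ended board: the place to hold its handle, 118 mm behind the blade's centre, half way up the 22 mm thickness
- round_board: another light-wood board of the same size, thickness and handle whose blade ends in a half round of 29 mm radius; its handle too is under the step. Origin and axes as for the square-ended board. It stays where it is
- riser: fixed dark-wood step, 130 (x) by 270 mm (y), upper face at 70 mm, 56 mm clear below, 14 mm side boards. Origin on the table under its centre. At its long open front, its -x side, the two boards' blades stick out side by side, about 115 mm apart, centres about 120 mm in front of the step's centre; either board may be on either side
- press: fixed dark steel screw press, base 150 x 150 x 20 mm; origin on the table under the screw's axis; its front, where the board goes in and the handle comes out, faces its -x. Posts of 9 mm radius 60 mm left and right of the axis carry a beam 38 (x) by 150 mm (y), from 134 to 162 mm high. Its yaw varies
- press_bed (a point): centre of the bed's cork floor, 20 mm above the table, on the screw's axis; axes as the press. Lips 8 mm thick, 12 mm high above the floor enclose a pocket 102 (x) by 70 mm (y); the front lip (-x) has a notch 42 mm wide in its middle for the handle. At the start the pad is 57 mm or more above the floor: the board passes over the front lip and below it
- crank (a joint): angle of the crank, rad, growing clockwise seen from above (tightening). Each turn lowers screw, crank, knob and pad by 28 mm (4.46 mm per rad). The unloaded pad's face stands 77 mm minus 4.46 mm x angle above the bed floor; 57 to 77 mm at the start. Friction of 0.28 N m (about 6.7 N at the knob) holds the screw where it is left
- knob_grip (a point): the crank's upright wooden knob, 25 mm thick, 46 mm tall, spinning freely on its pin, so it can be held from above without turning the wrist; this point is on its axis, 18 mm below its top, 42 mm from the screw's axis, and sinks with the screw. At crank angle 0 its top is 299 mm above the table and it stands 0.95 rad clockwise (from above) of the press's front
- pad: round steel pad with a rubber face, 44 mm across, 12 mm thick, under the screw; origin at the centre of its underside. It is sprung, 4 N per mm: once it presses, each rad of crank adds 17.8 N on the board and about 1.9 N at the knob. Snug is 8 to 55 N; the spring bottoms at 17 mm, 68 N
- tumbler_a: drinking glass standing on the step, 69 mm across, 100 mm tall; origin under its centre
- tumbler_b: a like drinking glass standing on the step; origin under its centre
- bell: brass hand bell, 62 mm across, 100 mm tall, standing on the table between the step and the press, farther back; origin under its centre
- mill: dark turned pepper mill, 55 mm across, 162 mm tall, standing to the left of the press; origin under its centre
Things that resemble listed ones, but are neither listed nor needed, are in the scene too. Of the things that look like the mill, take the one that is nearest to the robot's base at the start.

How it is judged (in metres and radians):
On the way, in this order (a step that is already met when the one before it is completed fails the run):
1. the square-ended board lies flat in the press bed, blade behind the lips, before the pad touches it (horizontal distance between square_board and press_bed below 0.013 m and z of square_board in the frame of press_bed below 0.003 m and angle between square_board's own z axis and vertical below 0.06 rad and x of square_board_handle in the frame of press_bed below -0.09 m and contact force between pad and square_board below 1 N), for 0.2 s.
2. the pad is wound down onto the board and snug (contact force between pad and square_board above 8 N), for 0.2 s.
At the end, for the whole second after the job is handed in: Square-ended board flat on the bed floor (3 mm, 0.06 rad), blade centre within 13 mm of the screw axis, inside the lips, handle out in front; pad presses it with 8 to 55 N; round-ended board, glasses, bell and mill moved under 30 mm and upright (horizontal distance between square_board and press_bed below 0.013 m and z of square_board in the frame of press_bed below 0.003 m and angle between square_board's own z axis and vertical below 0.06 rad and x of square_board_handle in the frame of press_bed below -0.09 m and contact force between pad and square_board between 8 and 55 N and linear speed of square_board below 0.02 m/s and distance of each of round_board, tumbler_a, tumbler_b, bell, mill from where it was at the start of the episode below 0.03 m and angle between each of tumbler_a, tumbler_b, bell, mill's own z axis and vertical below 0.2 rad); the robot touches nothing.
It fails at once if the board was crushed: pad force over 62 N (contact force between pad and square_board above 62 N).
It fails at once if the round-ended board, a glass, the bell or the mill was moved by more than 30 mm (distance of any of round_board, tumbler_a, tumbler_b, bell, mill from where it was at the start of the episode above 0.03 m).
It also fails if it takes over 72 s, if anything falls off the work surface, if the arm or the gripper's body presses on something with over 40 N, if the wrist force passes 120 N, or if a joint passes its speed limit or range.

### The arm

A 6-joint arm with a two-finger parallel gripper is mounted at the origin on a cart in front of the work surface, level with it; the furniture and walls round the work are solid. World frame = base frame: x ahead of the robot, y to its left, z up, the work surface at z = 0. Lengths are in mm, angles in rad, forces in N, time in s.
With the tool pointing down it reaches from about 400 to 825 mm from the base axis. Payload 7 kg.
Tool frame: the origin (TCP) lies on the centre line of the jaws, within the pads' length; the fingertips stand manip.nose_length ahead of it and the grasp point (between the pads) lies 11 mm behind it (manip.nose_length is the distance from the TCP to the fingertips, in mm); y points along the fingers, z is the direction in which the jaws open and shut, and the axes are right-handed (so a half turn about y gives the same grasp; the last joint's range is limited). The gripper opens to 88 mm and grips with 3 to 60 N. Pads are 19 mm wide; open, the fingers measure 130 mm over their backs; the gripper's body (78 mm by 193 mm) begins 47 mm behind the grasp point.
Start: joints at [1.403, 0.359, 0.012, 0, -1.224, -0.288], TCP at [297.127, 606.062, 234.561] pointing down, gripper open.
Joint ranges: [-3.07, 3.07], [-1.43, 2.12], [-1.02, 1.25], [-3.03, 1.67], [-3.05, -0], [-3.03, 3.03]. Speed limits (rad/s): [2.39, 2.39, 3.01, 3.14, 3.14, 3.14].

### API

Orientations are given as a unit quaternion [w, x, y, z].
In Python, from workcell import manip, cams gives the robot as it stands.
- The arm moves only by the tool move_arm, never from a script. Its argument "series" is a list of rows, each a list of 3 entries, a list of its own where there are three numbers: the opening in per cent of the stroke, from 0 (shut) to 100 (fully open), then the shift along the world's x, y, z in m, then the turn, a rotation vector about the world's x, y, z in degrees. In form: [[jaw, [dx, dy, dz], [rx, ry, rz]], ...]. A call has 1 to 8 rows; each row is the pose to reach, as a shift and turn from the pose commanded when the call began; what a row does not reach only later rows make up. A row lasts 1/10 s, in which the tool goes at most 50 mm and 8.59 degrees, less where a joint would pass 70% of its speed; a pose out of reach is approached as far as the arm can. A call with a gripper value outside its range is refused whole. The fingers move at their own pace and stop on an object; the grip force is fixed at half the most. Time passes only in rows, so rows that repeat a pose let the fingers close. It gives the time, the measured TCP pose, the force and the opening at its end, in the units of the state.
- manip.state(): the state, without advancing time (a new reading comes with each control period).
- cams.camera(name): name is "scene" or "side" or "wrist"; returns the picture (400x640x3 uint8, red, green, blue); there is no depth.
- cams.calibration(name): a dict with "fov_y" (degrees; the focal length in pixels is half the picture's height over the tangent of half this angle, whatever the lens; pixels are square), "cx", "cy" (the principal point, pixels), "distortion" ([k1, k2, p1, p2, k3] as OpenCV has them; the pictures are not rectified), "R" (3x3) and "t" (3): a world point X has camera coordinates R X + t. Camera axes: x right, y down, z forward; pixel columns grow to the right and rows downward; lengths in mm; the calibration is good to about 2 mm. A picture is of the moment at which its call begins: read the wrist's pose just before it. calibration takes no time and is no camera call; for the wrist camera it gives the pose at the moment of the call.
- manip.sign_off(): hands the job in, once; it reports no verdict.
The state is a dict: "time": time; "joints": joint angles; "qd": joint speeds; "effort": joint torques, N m; "eef_pos": TCP position; "orientation": TCP orientation; "contact_force": force on the tool from outside, world axes, zero at the start; "ft_torque": the same for the moment, N m; "gripper_width": finger opening in mm.
Only numpy, scipy, OpenCV 4.12 (cv2) and the standard library are available. Lean on these libraries where they do the work, as an engineer would, in place of code of your own. Each camera call takes 0.05 s, during which the arm holds its last target.

## Working session

There is one attempt and no reset: what is moved stays moved. The work goes in short steps, Python scripts to look and compute and a tool call to move; the robot and the scene stay as the last step left them, time stands still between calls to the robot, and variables do not carry over. Pictures are saved under pics/ and viewed, and the job is handed in when it is done.

Besides the shell and the picture viewer there is one more tool, called after "Call:" as a command line: name --argument value ..., lists and objects as JSON in quotes. move_arm: Moves the arm, as the interface text tells. Its arguments: {"type":"object","properties":{"series":{"type":"array"}},"required":["series"]}

```bash
ls -la; mkdir -p pics
python3 - <<'E'
from workcell import manip, cams
import cv2
print(manip.state(), manip.nose_length)
for n in ["scene","side","wrist"]:
    c=cams.calibration(n); print(n,c)
    im=cams.camera(n); cv2.imwrite(f"pics/{n}0.png",im[:,:,::-1])
E
```

```text
total 12
drwxr-xr-x  3 agent agent 4096 Dec  7 14:13 .
drwxr-xr-x 23 root  root  4096 Dec  7 14:13 ..
drwxr-xr-x  2 agent agent 4096 Dec  7 14:13 pics
{'time': 0.0, 'joints': array([ 1.40308190e+00,  3.59363445e-01,  1.10575415e-02, -3.73882906e-04,
       -1.22407720e+00, -2.88108178e-01]), 'qd': array([ 0.00181514, -0.00126518, -0.00110671, -0.00055888, -0.00093387,
       -0.00096793]), 'effort': array([ 1.42080757e-03, -5.82723856e+01,  2.93050396e+01,  6.99701115e+00,
        7.12331981e-03, -1.60876893e-04]), 'eef_pos': array([296.93702009, 605.65043967, 233.63297499]), 'orientation': array([ 0.15990017, -0.15971955, -0.68824344,  0.68937839]), 'contact_force': array([ 0.59135292, -0.715048  ,  0.10782087]), 'ft_torque': array([-0.02864876,  0.01547151,  0.01860762]), 'gripper_width': 87.45492447882856} 8.0
scene {'fov_y': 50.87805385808693, 'cx': 320.3224319052559, 'cy': 200.79191115481063, 'distortion': array([-0.00887931,  0.        ,  0.        ,  0.        ,  0.        ]), 'R': array([[ 0.51321183, -0.85815879, -0.01330838],
       [-0.65800456, -0.38346171, -0.64806413],

[... 168 characters left out ...]
, 'cy': 212.7149331689891, 'distortion': array([-0.1425259,  0.       ,  0.       ,  0.       ,  0.       ]), 'R': array([[ 0.70010561,  0.71398415,  0.00887529],
       [ 0.54241939, -0.52371014, -0.65689336],
       [-0.46436337,  0.46470886, -0.75393126]]), 't': array([-479.06328119, -181.6959233 , 1873.97697224])}
wrist {'fov_y': 62.40328128771225, 'cx': 313.6907655141723, 'cy': 200.26005424378434, 'distortion': array([-0.01372167,  0.        ,  0.        ,  0.        ,  0.        ]), 'R': array([[-0.43994845, -0.89802245,  0.00102043],
       [-0.87037718,  0.42668404,  0.24573218],
       [-0.22110842,  0.10722134, -0.96933722]]), 't': array([674.72478699, -30.21400802, 389.34150873])}
```

View pics/scene0.png

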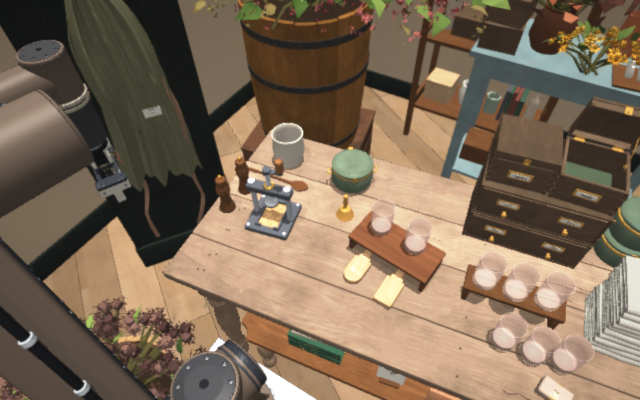

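View pics/side0.png

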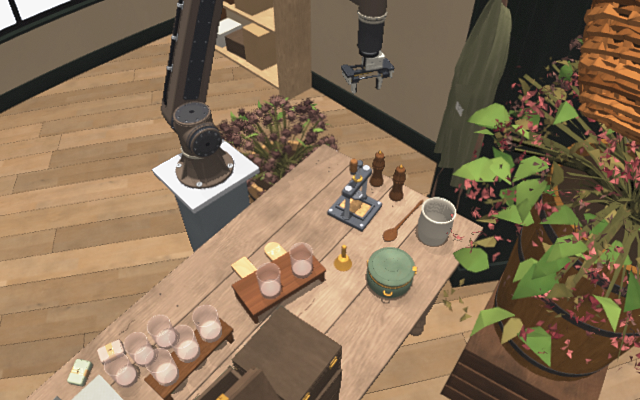

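View pics/wrist0.png

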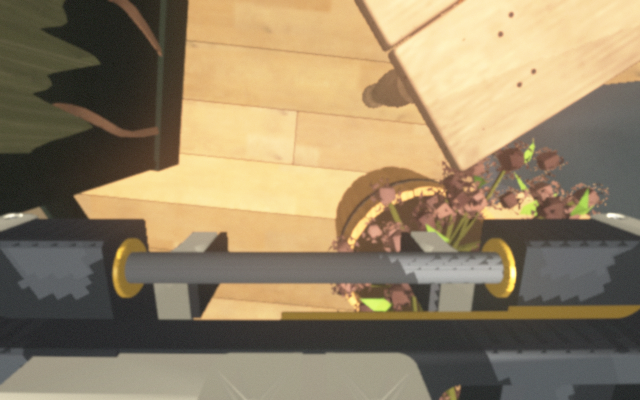

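The scene view shows the press at about (273,215), the bell at (345,208), the step at (395,245), the round board at (357,267) and the square board at (390,290). I'll zoom in on both views.

```bash
cat > h.py <<'E'
import numpy as np, cv2
from workcell import manip, cams
def K(c):
    f=200/np.tan(np.radians(c["fov_y"])/2); return np.array([[f,0,c["cx"]],[0,f,c["cy"]],[0,0,1]])
def ray(c,p):
    p=np.array(p,float).reshape(-1,1,2)
    u=cv2.undistortPoints(p,K(c),c["distortion"]).reshape(-1,2)
    d=np.c_[u,np.ones(len(u))]@c["R"]; o=-c["R"].T@c["t"]
    return o,d/np.linalg.norm(d,axis=1)[:,None]
def plane(c,p,z):
    o,d=ray(c,p); return o+d*((z-o[2])/d[:,2])[:,None]
def tri(c1,p1,c2,p2):
    o1,d1=ray(c1,p1);o2,d2=ray(c2,p2);out=[]
    for a,b in zip(d1,d2):
        s=np.linalg.lstsq(np.c_[a,-b],o2-o1,rcond=None)[0]
        x=o1+a*s[0];y=o2+b*s[1];out.append(np.r_[(x+y)/2,np.linalg.norm(x-y)])
    return np.array(out)
def proj(c,X):
    r,_=cv2.Rodrigues(c["R"]); return cv2.projectPoints(np.array(X,float).reshape(-1,1,3),r,c["t"],K(c),c["distortion"])[0].reshape(-1,2)
def crop(im,x0,y0,w,h,s,name):
    k=cv2.resize(im[y0:y0+h,x0:x0+w],None,fx=s,fy=s,interpolation=cv2.INTER_CUBIC)
    cv2.imwrite(name,k[:,:,::-1] )
E
python3 - <<'E'
from h import *
a=cv2.imread("pics/scene0.png")[:,:,::-1]; b=cv2.imread("pics/side0.png")[:,:,::-1]
crop(a,200,150,130,95,6,"pics/s_press.png")
crop(a,325,195,130,120,5,"pics/s_step.png")
crop(b,320,145,100,95,6,"pics/d_press.png")
crop(b,220,225,130,95,6,"pics/d_step.png")
E
```

```text
(no output)
```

View pics/s_press.png

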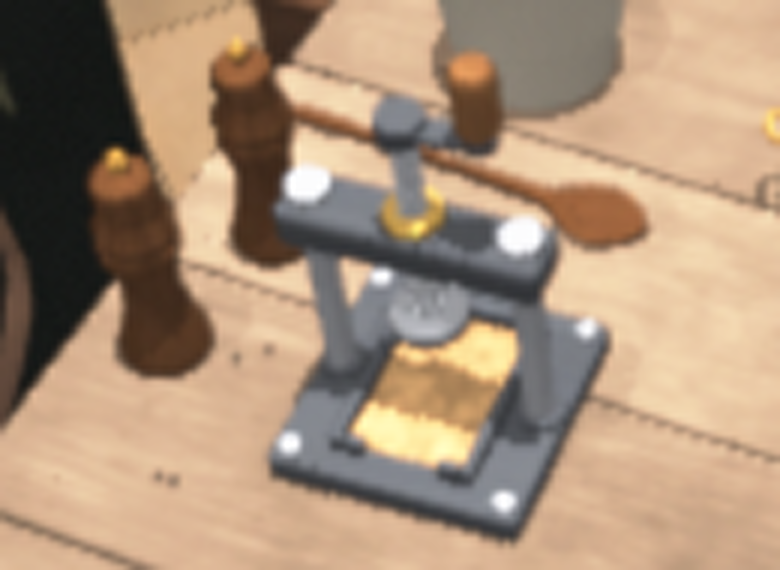

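View pics/s_step.png

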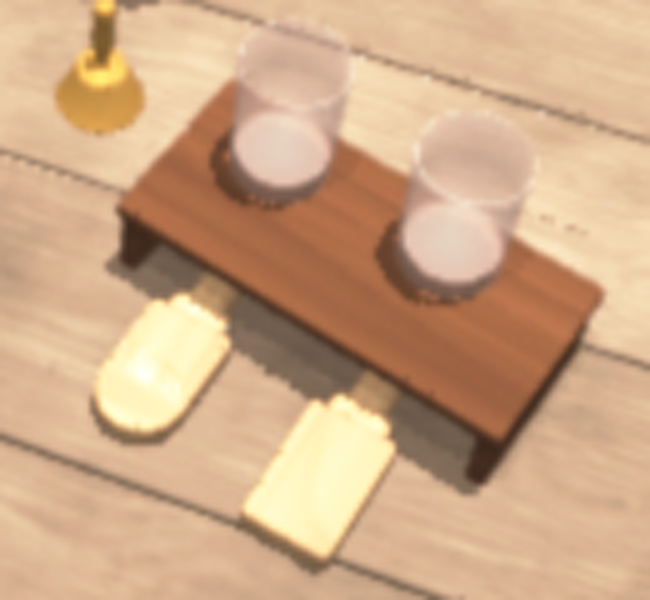

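View pics/d_press.png

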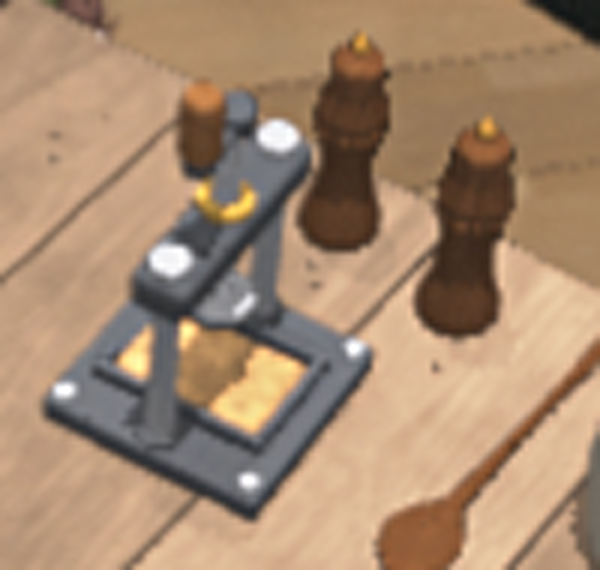

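View pics/d_step.png

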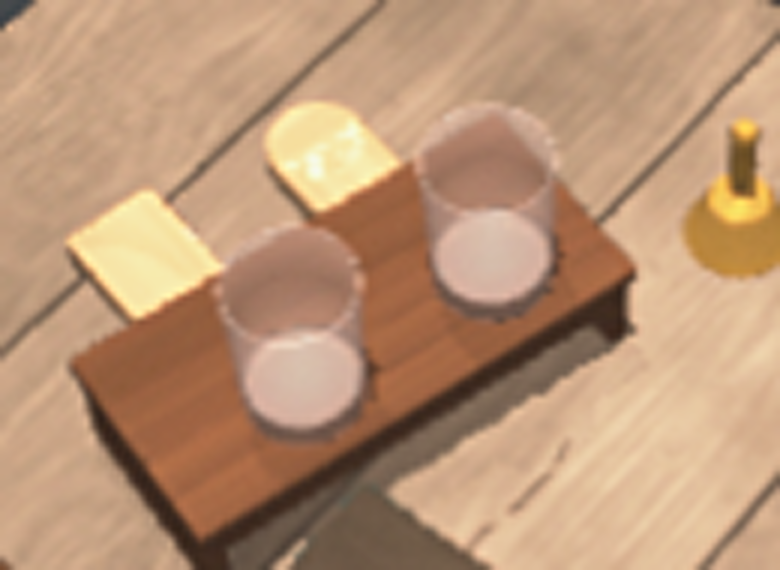

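Run:
```python
from h import *
np.set_printoptions(precision=1,suppress=True)
S=cams.calibration("scene");D=cams.calibration("side")
s=lambda p:np.array(p)/6+[200,150]; d=lambda p:np.array(p)/6+[320,145]
sp=s([[288,443],[503,501],[588,328],[381,277],[307,185],[520,235],[399,105],[473,68]])
dp=d([[0,0],[64,389],[249,481],[353,348],[278,135],[170,262],[240,105],[203,92]])
T=tri(S,sp[[1,2,4,5,6,7]],D,dp[[1,2,4,5,6,7]])
print("FR,BR,PL,PR,screwtop,knobtop\n",T)
# mapping check
print(plane(S,sp[:4],22)); print(plane(D,dp[1:4],22))
s=lambda p:np.array(p)/5+[325,195]; d=lambda p:np.array(p)/6+[220,225]
bs=s([[245,508],[322,553],[394,450],[318,400]])
print("board scene z22\n",plane(S,bs,22))
bd=d([[66,242],[150,190],[217,272],[133,320]])
print("board side z22\n",plane(D,bd,22))
print("step top scene", plane(S,s([[122,205],[497,442],[603,292],[235,82]]),70))
print("step top side", plane(D,d([[72,365],[632,270],[205,540]]),70))
print("glass base scene",plane(S,s([[281,150],[452,243]]),74), "side",plane(D,d([[492,252],[303,380]]),74))
print("bell",plane(S,s([[100,100]]),10),plane(D,d([[743,245]]),10))
s=lambda p:np.array(p)/6+[200,150]; d=lambda p:np.array(p)/6+[320,145]
print("mill tops S",plane(S,s([[118,158],[237,47]]),162))
print("mill tops D",plane(D,d([[362,42],[487,127]]),162))
```

```text
FR,BR,PL,PR,screwtop,knobtop
 [[524.6 191.1  20.1   0.2]
 [650.6 217.8  20.3   0.4]
 [560.6 326.1 165.3   0.6]
 [587.2 208.4 165.    1.8]
 [577.7 268.6 238.    0.8]
 [585.7 225.9 279.    1.5]]
[[496.1 315.2  22. ]
 [523.5 190.3  22. ]
 [649.4 216.7  22. ]
 [621.1 342.3  22. ]]
[[525.7 189.8  22. ]
 [651.5 216.9  22. ]
 [624.5 340.1  22. ]]
board scene z22
 [[ 468.8 -161.7   22. ]
 [ 465.6 -212.    22. ]
 [ 547.1 -220.7   22. ]
 [ 555.2 -167.8   22. ]]
board side z22
 [[ 470.5 -216.5   22. ]
 [ 474.9 -161.3   22. ]
 [ 543.  -169.1   22. ]
 [ 535.8 -221.3   22. ]]
step top scene [[ 591.   -12.9   70. ]
 [ 553.3 -273.8   70. ]
 [ 679.6 -290.3   70. ]
 [ 713.8  -29.6   70. ]]
step top side [[ 564.7 -276.    70. ]
 [ 720.6  -29.7   70. ]
 [ 689.4 -290.4   70. ]]
glass base scene [[ 676.   -80.1   74. ]
 [ 664.3 -199.7   74. ]] side [[ 663.7  -76.2   74. ]
 [ 655.  -197.9   74. ]]
bell [[699.5  59.9  10. ]] [[722.7  54.7  10. ]]
mill tops S [[527.8 427.3 162. ]
 [627.4 425.1 162. ]]
mill tops D [[538.8 426.4 162. ]
 [638.5 423.3 162. ]]
```

Press axis is at about (573.7, 266.8), yaw about 12.2°. The knob angle puts the crank at about 3.7 rad. The square board is on the right, its blade centre near (513,-191) and its axis at about 175°. I'll move above it and measure again with the wrist camera.

Call:
move_arm --series '[[100,[0.01,-0.05,0],[0,0,2]],[100,[0.02,-0.1,0],[0,0,4]],[100,[0.03,-0.15,0],[0,0,6]],[100,[0.04,-0.2,0],[0,0,8]],[100,[0.05,-0.25,0],[0,0,10]],[100,[0.06,-0.3,0],[0,0,12]],[100,[0.07,-0.35,0],[0,0,14]],[100,[0.08,-0.4,0],[0,0,16]]]'

```text
time: 0.95
eef_pos: [375.3, 211.8, 234.6]
orientation: [-0.062, 0.062, 0.705, -0.704]
contact_force: [1.7, -0.1, 0.1]
gripper_width: 87.9
```

Call:
move_arm --series '[[100,[0.01,-0.05,0],[0,0,1]],[100,[0.03,-0.1,0],[0,0,2]],[100,[0.05,-0.15,0],[0,0,3]],[100,[0.07,-0.2,0],[0,0,4]],[100,[0.08,-0.25,0],[0,0,5]],[100,[0.09,-0.3,-0.01],[0,0,5]],[100,[0.1,-0.35,-0.02],[0,0,5]],[100,[0.11,-0.395,-0.03],[0,0,5]]]'

```text
time: 1.75
eef_pos: [482.7, -169.8, 207.4]
orientation: [-0.031, 0.032, 0.706, -0.706]
contact_force: [1.4, 1.0, 0.5]
gripper_width: 87.8
```

Call:
move_arm --series '[[100,[0,0,0],[0,0,0]],[100,[0,0,0],[0,0,0]],[100,[0,0,0],[0,0,0]]]'

```text
time: 2.05
eef_pos: [482.5, -167.1, 207.5]
orientation: [-0.032, 0.031, 0.706, -0.706]
contact_force: [-0.1, 0.1, -0.7]
gripper_width: 87.4
```

Run:
```python
from h import *
s=manip.state();print(s["eef_pos"],s["orientation"],s["joints"],s["contact_force"])
c=cams.calibration("wrist");np.save("w1.npy",c,allow_pickle=True)
print(-c["R"].T@c["t"],c["R"][2])
cv2.imwrite("pics/w1.png",cams.camera("wrist")[:,:,::-1])
```

```text
[ 482.49188407 -167.12423882  207.50408388] [-0.03155471  0.03148363  0.70643709 -0.70637081] [ 5.15462670e-02  1.08004388e-01 -3.84803265e-01 -1.16841991e-04
 -1.07807974e+00  1.43012611e+00] [-0.1286973   0.13709919 -0.72108585]
[ 548.55147836 -172.89116992  357.92391841] [-0.24475837  0.02232594 -0.96932703]
```

View pics/w1.png

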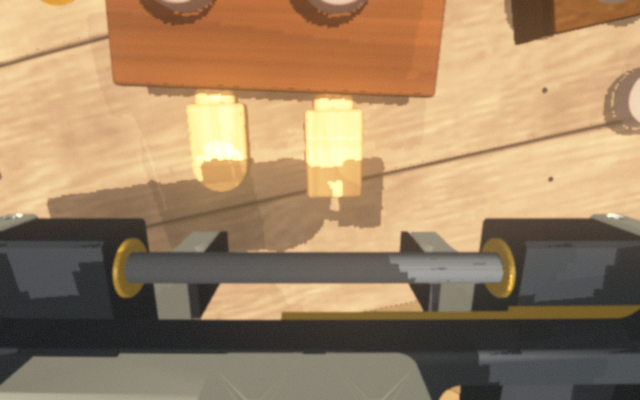

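The wrist view shows the square board's blade at (306..362, 109..197), with the step edge above it.

Run:
```python
from h import *
np.set_printoptions(precision=1,suppress=True)
c=np.load("w1.npy",allow_pickle=True).item()
print(plane(c,[[306,109],[363,109],[307,197],[361.5,195.5]],22))
print("step edge",plane(c,[[115,82],[435,96]],70))
im=cv2.imread("pics/w1.png");crop(im[:,:,::-1],170,60,240,160,3,"pics/w1c.png")
```

```text
[[ 556.5 -165.8   22. ]
 [ 551.5 -221.6   22. ]
 [ 467.9 -158.5   22. ]
 [ 464.4 -215.4   22. ]]
step edge [[ 591.3  -11.    70. ]
 [ 556.4 -275.1   70. ]]
```

View pics/w1c.png

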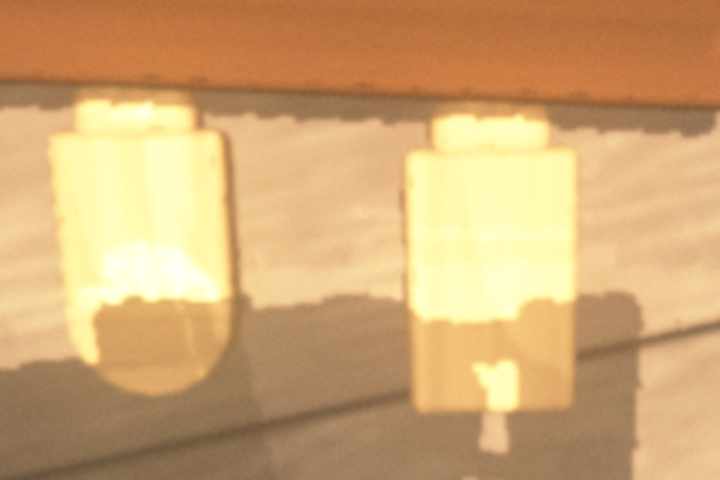

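Call:
move_arm --series '[[100,[0.0175,-0.0225,-0.04],[0,0,0.7]],[100,[0.0175,-0.0225,-0.08],[0,0,0.7]],[100,[0.0175,-0.0225,-0.12],[0,0,0.7]],[100,[0.0175,-0.0225,-0.15],[0,0,0.7]],[100,[0.0175,-0.0225,-0.175],[0,0,0.7]],[100,[0.0175,-0.0225,-0.19],[0,0,0.7]],[100,[0.0175,-0.0225,-0.1945],[0,0,0.7]],[100,[0.0175,-0.0225,-0.1945],[0,0,0.7]]]'

```text
time: 2.9
eef_pos: [500.4, -189.0, 13.1]
orientation: [0.027, -0.026, -0.707, 0.707]
contact_force: [0.1, -0.0, 0.5]
gripper_width: 87.9
```

Call:
move_arm --series '[[55,[0,0,0],[0,0,0]],[55,[0,0,0],[0,0,0]],[40,[0,0,0],[0,0,0]],[40,[0,0,0],[0,0,0]],[40,[0,0,0],[0,0,0]],[40,[0,0,0],[0,0,0]]]'

```text
time: 3.5
eef_pos: [500.4, -190.1, 13.5]
orientation: [0.027, -0.027, -0.707, 0.707]
contact_force: [-0.3, 1.2, 5.6]
gripper_width: 58.2
```

Call:
move_arm --series '[[40,[-0.005,0,0.003],[0,0,0]],[40,[-0.02,0.0015,0.005],[0,0,0]],[40,[-0.04,0.003,0.005],[0,0,0]],[40,[-0.06,0.0045,0.005],[0,0,0]],[40,[-0.08,0.006,0.005],[0,0,0]],[40,[-0.1,0.0075,0.005],[0,0,0]],[40,[-0.113,0.0085,0.005],[0,0,0]],[40,[-0.118,0.009,0.005],[0,0,0]]]'

```text
time: 4.3
eef_pos: [380.5, -181.1, 18.0]
orientation: [-0.028, 0.027, 0.707, -0.707]
contact_force: [-0.3, -0.1, -1.3]
gripper_width: 58.0
```

Call:
move_arm --series '[[40,[0,0,0.03],[0,0,0]],[40,[0,0,0.07],[0,0,0]],[40,[0,0.01,0.11],[0,0,0]],[40,[0,0.02,0.14],[0,0,-4]],[40,[0,0.03,0.16],[0,0,-8]]]'

```text
time: 4.8
eef_pos: [383.4, -150.8, 180.7]
orientation: [-0.076, 0.079, 0.703, -0.703]
contact_force: [0.1, 1.1, -1.0]
gripper_width: 57.9
```

Run:
```python
from h import *
s=manip.state();print(s["eef_pos"],s["joints"],s["contact_force"],s["gripper_width"])
cv2.imwrite("pics/w2.png",cams.camera("wrist")[:,:,::-1])
crop(cams.camera("scene"),200,140,280,210,2.8,"pics/s2.png")
```

```text
[ 383.42110251 -150.80195332  180.69803373] [ 1.09950647e-01 -4.63546513e-02 -6.13613345e-01  5.26356989e-04
 -9.99777197e-01  1.24112413e+00] [ 0.06439281  1.08413624 -1.02562644] 57.94348703859849
```

View pics/w2.png

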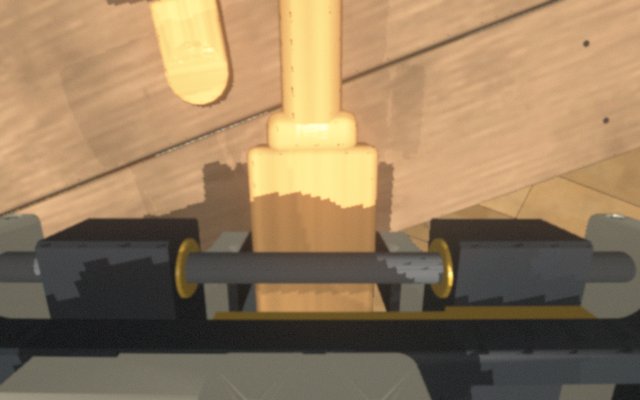

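View pics/s2.png

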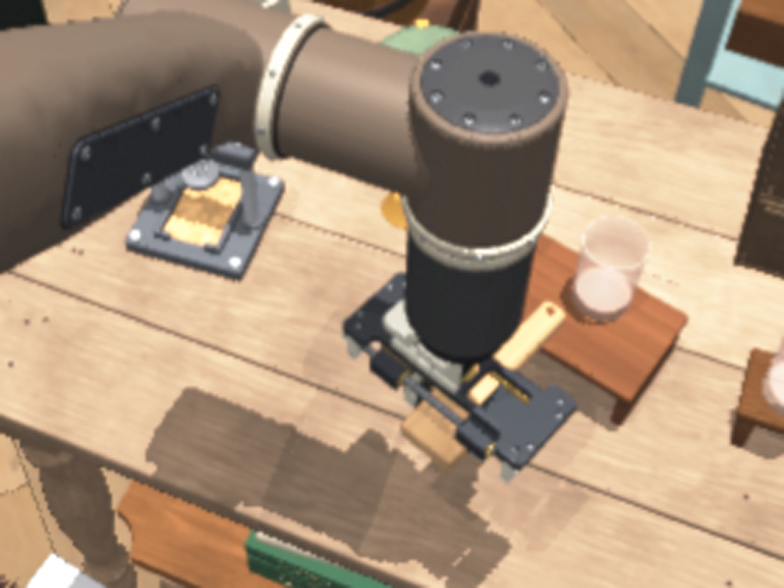

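Board held and the neighbours untouched. The wrist view shows the handle at (310,50) and the blade square between the jaws. Next I swing it clockwise about 167° and put it down between the step and the press for a regrasp.

Call:
move_arm --series '[[40,[0,0.005,0.01],[0,0,-8]],[40,[0.005,0.015,0.015],[0,0,-16]],[40,[0.01,0.03,0.015],[0,0,-24]],[40,[0.015,0.045,0.015],[0,0,-32]],[40,[0.02,0.06,0.015],[0,0,-40]],[40,[0.025,0.075,0.015],[0,0,-48]],[40,[0.03,0.09,0.015],[0,0,-56]],[40,[0.035,0.105,0.015],[0,0,-64]]]'

```text
time: 5.7
eef_pos: [417.2, -45.6, 192.0]
orientation: [0.439, -0.438, -0.554, 0.555]
contact_force: [-0.5, 0.7, -1.5]
gripper_width: 57.8
```

Call:
move_arm --series '[[40,[0.015,0.015,0],[0,0,-8]],[40,[0.03,0.03,0],[0,0,-16]],[40,[0.045,0.045,0],[0,0,-24]],[40,[0.06,0.06,0],[0,0,-32]],[40,[0.075,0.075,0],[0,0,-40]],[40,[0.09,0.09,0],[0,0,-48]],[40,[0.105,0.1,0],[0,0,-56]],[40,[0.115,0.11,0],[0,0,-64]]]'

```text
time: 6.5
eef_pos: [533.1, 64.4, 191.5]
orientation: [-0.666, 0.666, 0.237, -0.239]
contact_force: [-0.1, -1.4, -1.9]
gripper_width: 57.6
```

Call:
move_arm --series '[[40,[0,0,0],[0,0,-8]],[40,[0,0,0],[0,0,-16]],[40,[0,0,0],[0,0,-24]],[40,[0,0,0],[0,0,-32]],[40,[0,0,0],[0,0,-38]],[40,[0,0,0],[0,0,-39.5]],[40,[0,0,0],[0,0,-39.5]]]'

```text
time: 7.2
eef_pos: [532.1, 63.8, 192.1]
orientation: [-0.707, 0.707, 0.001, -0.002]
contact_force: [0.0, -0.3, -1.9]
gripper_width: 57.8
```

Run:
```python
from h import *
np.set_printoptions(precision=3,suppress=True)
s=manip.state();print(s["eef_pos"],s["joints"],s["contact_force"],s["gripper_width"])
from scipy.spatial.transform import Rotation as R
q=s["orientation"];print(R.from_quat(np.r_[q[1:],q[0]]).as_matrix())
S=cams.calibration("scene");print("table edge",plane(S,[[200,286.5],[357,334]],0))
cv2.imwrite("pics/w3.png",cams.camera("wrist")[:,:,::-1])
```

```text
[532.106  63.766 192.108] [ 0.485  0.164 -0.355 -0.    -1.053 -2.052] [ 0.031 -0.293 -1.946] 57.79299429606353
[[ 1.    -0.001 -0.004]
 [ 0.004 -0.     1.   ]
 [-0.001 -1.    -0.   ]]
table edge [[ 243.836  308.966    0.   ]
 [ 353.219 -168.171    0.   ]]
```

View pics/w3.png

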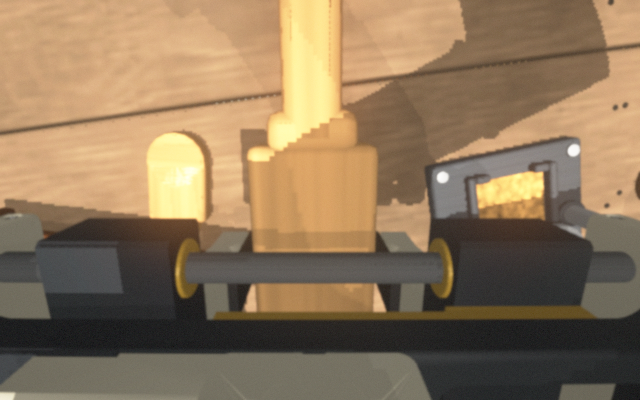

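Call:
move_arm --series '[[40,[0.004,0.001,-0.04],[0,0,0]],[40,[0.004,0.001,-0.08],[0,0,0]],[40,[0.004,0.001,-0.12],[0,0,0]],[40,[0.004,0.001,-0.15],[0,0,0]],[40,[0.004,0.001,-0.17],[0,0,0]],[40,[0.004,0.001,-0.177],[0,0,0]],[40,[0.004,0.001,-0.1785],[0,0,0]],[40,[0.004,0.001,-0.1785],[0,0,0]]]'

```text
time: 8.05
eef_pos: [536.8, 65.2, 15.0]
orientation: [0.707, -0.707, -0.001, 0.001]
contact_force: [0.2, -0.7, -1.6]
gripper_width: 57.5
```

Call:
move_arm --series '[[100,[0,0,0],[0,0,0]],[100,[0,0,0],[0,0,0]],[100,[0,0,0],[0,0,0]],[100,[0,0,0.02],[0,0,0]],[100,[0,0,0.06],[0,0,0]],[100,[-0.03,0,0.11],[0,0,0]],[100,[-0.08,0,0.16],[0,0,0]],[100,[-0.12,0,0.16],[0,0,0]]]'

```text
time: 8.85
eef_pos: [430.2, 65.7, 173.4]
orientation: [0.708, -0.706, -0.002, -0.001]
contact_force: [-0.3, 1.2, 1.1]
gripper_width: 87.5
```

Call:
move_arm --series '[[100,[0,0,0],[0,0,0]],[100,[0,0,0],[0,0,0]]]'

```text
time: 9.05
eef_pos: [428.6, 65.3, 171.7]
orientation: [0.708, -0.706, -0.002, -0.0]
contact_force: [0.9, -0.3, 0.2]
gripper_width: 88.0
```

Run:
```python
from h import *
np.set_printoptions(precision=3,suppress=True)
s=manip.state();print(s["eef_pos"],s["orientation"],s["joints"],s["contact_force"],s["gripper_width"])
c=cams.calibration("wrist");np.save("w4.npy",c,allow_pickle=True)
cv2.imwrite("pics/w4.png",cams.camera("wrist")[:,:,::-1])
im=cams.camera("side");cv2.imwrite("pics/d4.png",im[:,:,::-1]);crop(im,220,140,170,130,4,"pics/d4c.png")
```

```text
[428.604  65.316 171.682] [ 0.708 -0.706 -0.002 -0.   ] [ 0.61   0.004 -0.588  0.    -0.975 -2.177] [ 0.878 -0.289  0.221] 88.03331236851133
```

View pics/w4.png

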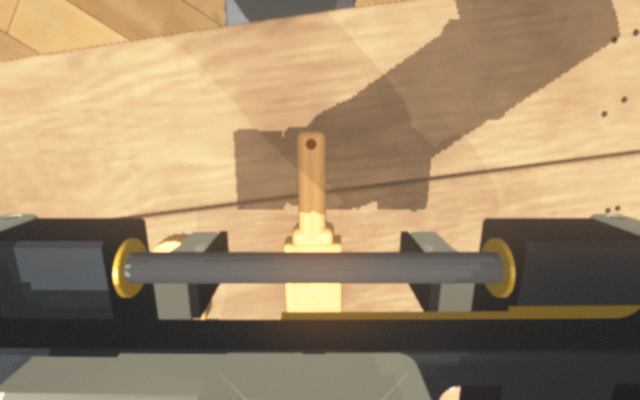

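View pics/d4c.png

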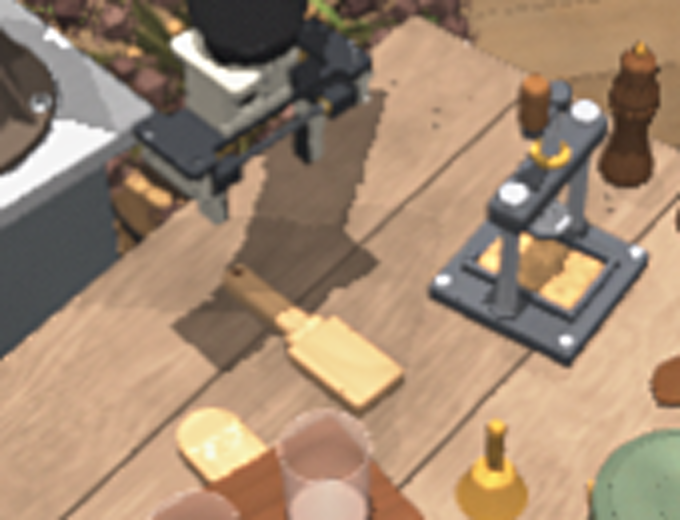

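The board lies flat and clear. The wrist view has its handle end at (311,131) and its handle edges at x = 297 and 326.

Run:
```python
from h import *
np.set_printoptions(precision=1,suppress=True)
c=np.load("w4.npy",allow_pickle=True).item()
print(plane(c,[[311,131],[298,140],[325.5,140],[299,225],[326,225],[285.5,247],[341,247]],22))
d=lambda p:np.array(p)/4+[220,140]
D=cams.calibration("side")
print(plane(D,d([[227,272],[287,343],[332,315],[403,372],[362,403]]),22))
```

```text
[[376.4  63.4  22. ]
 [384.4  51.7  22. ]
 [384.3  76.4  22. ]
 [464.5  52.   22. ]
 [464.5  77.8  22. ]
 [487.1  38.7  22. ]
 [487.   92.7  22. ]]
[[384.3  56.   22. ]
 [483.7  39.5  22. ]
 [487.5  89.6  22. ]
 [577.3  89.8  22. ]
 [577.3  41.2  22. ]]
```

Call:
move_arm --series '[[100,[-0.0166,-0.0008,-0.04],[0,0,0]],[100,[-0.0166,-0.0008,-0.08],[0,0,0]],[100,[-0.0166,-0.0008,-0.12],[0,0,0]],[100,[-0.0166,-0.0008,-0.145],[0,0,0]],[100,[-0.0166,-0.0008,-0.157],[0,0,0]],[100,[-0.0166,-0.0008,-0.1595],[0,0,0]],[100,[-0.0166,-0.0008,-0.1595],[0,0,0]]]'

```text
time: 9.85
eef_pos: [411.8, 63.4, 9.2]
orientation: [-0.706, 0.708, -0.001, -0.002]
contact_force: [0.1, 0.4, 0.2]
gripper_width: 87.6
```

Call:
move_arm --series '[[40,[0,0,0],[0,0,0]],[20,[0,0,0],[0,0,0]],[10,[0,0,0],[0,0,0]],[10,[0,0,0],[0,0,0]],[10,[0,0,0],[0,0,0]],[10,[0,0,0],[0,0,0]],[10,[0,0,0],[0,0,0]],[10,[0,0,0],[0,0,0]]]'

```text
time: 10.65
eef_pos: [412.2, 64.2, 10.6]
orientation: [0.707, -0.707, -0.001, 0.0]
contact_force: [0.6, -0.8, 0.1]
gripper_width: 29.0
```

Call:
move_arm --series '[[10,[0,0,0],[0,0,0]],[10,[0,0,0],[0,0,0]],[10,[0,0,0],[0,0,0]]]'

```text
time: 10.95
eef_pos: [412.2, 64.2, 10.6]
orientation: [0.707, -0.707, -0.001, 0.001]
contact_force: [-0.0, 0.1, 0.7]
gripper_width: 25.8
```

Call:
move_arm --series '[[10,[0,0,0.01],[0,0,0]],[10,[0,0,0.03],[0,0,0]],[10,[0,0,0.05],[0,0,0]],[10,[0,0,0.06],[0,0,0]],[10,[0,0,0.06],[0,0,0]]]'

```text
time: 11.45
eef_pos: [412.8, 64.6, 71.5]
orientation: [0.708, -0.707, -0.001, -0.0]
contact_force: [-0.5, 0.1, -1.7]
gripper_width: 25.7
```

Run:
```python
from h import *
np.set_printoptions(precision=3,suppress=True)
s=manip.state();print(s["eef_pos"],s["orientation"],s["joints"],s["contact_force"],s["ft_torque"],s["gripper_width"])
im=cams.camera("side");crop(im,220,140,170,130,4,"pics/d5c.png")
im=cams.camera("scene");crop(im,200,140,200,150,4,"pics/s5c.png")
```

```text
[412.758  64.601  71.489] [ 0.708 -0.707 -0.001 -0.   ] [ 0.632  0.119 -0.752 -0.    -0.697 -2.201] [-0.52   0.09  -1.718] [ 0.046 -0.07   0.016] 25.7419633769704
```

View pics/d5c.png

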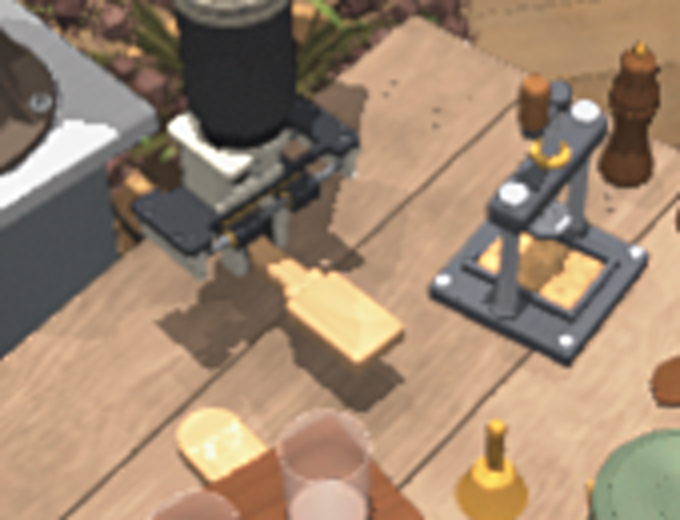

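View pics/s5c.png

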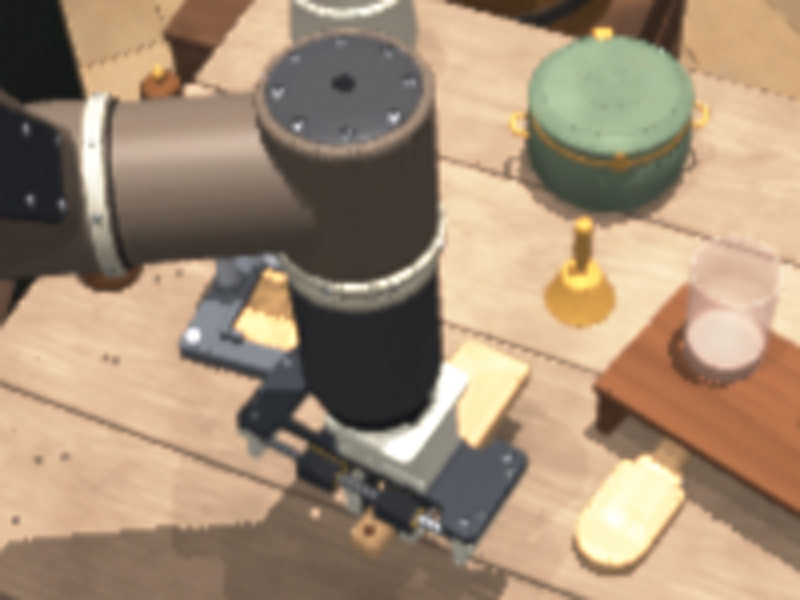

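Run:
```python
from h import *
np.set_printoptions(precision=1,suppress=True)
S=cams.calibration("scene");D=cams.calibration("side")
s=lambda p:np.array(p)/4+[200,140]; d=lambda p:np.array(p)/4+[220,140]
print(tri(S,s([[470,341],[529,351]]),D,d([[403,326],[360,360]])))
P=np.array([573.7,266.8]);
for yaw in (12.2,):
  u=np.array([np.cos(np.radians(yaw)),np.sin(np.radians(yaw))])
  for b in (100,60,0): print(b,P-u*(115+b))
```

```text
[[573.2  92.3  76.7   2.6]
 [580.1  40.   86.4   5. ]]
100 [363.6 221.4]
60 [402.7 229.8]
0 [461.3 242.5]
```

Call:
move_arm --series '[[10,[-0.006,0.02,0],[0,0,2]],[10,[-0.015,0.05,0],[0,0,4]],[10,[-0.025,0.08,0],[0,0,7]],[10,[-0.034,0.11,0],[0,0,9]],[10,[-0.043,0.14,-0.005],[0,0,11.5]],[10,[-0.0485,0.157,-0.012],[0,0,12.2]],[10,[-0.0485,0.157,-0.016],[0,0,12.2]],[10,[-0.0485,0.157,-0.016],[0,0,12.2]]]'

```text
time: 12.35
eef_pos: [362.7, 220.2, 53.1]
orientation: [-0.702, 0.704, 0.075, -0.077]
contact_force: [-0.8, -0.1, -1.8]
gripper_width: 25.4
```

Run:
```python
from h import *
np.set_printoptions(precision=3,suppress=True)
s=manip.state();print(s["eef_pos"],s["orientation"],s["joints"],s["contact_force"],s["ft_torque"],s["gripper_width"])
im=cams.camera("side");cv2.imwrite("pics/d6.png",im[:,:,::-1]);crop(im,270,140,130,110,6,"pics/d6c.png")
im=cams.camera("scene");crop(im,180,130,150,130,5,"pics/s6c.png")
```

```text
[362.689 220.235  53.052] [-0.702  0.704  0.075 -0.077] [ 1.014  0.166 -0.755 -0.001 -0.654 -2.37 ] [-0.84  -0.149 -1.819] [-0.063  0.006  0.003] 25.430747205158625
```

View pics/d6c.png

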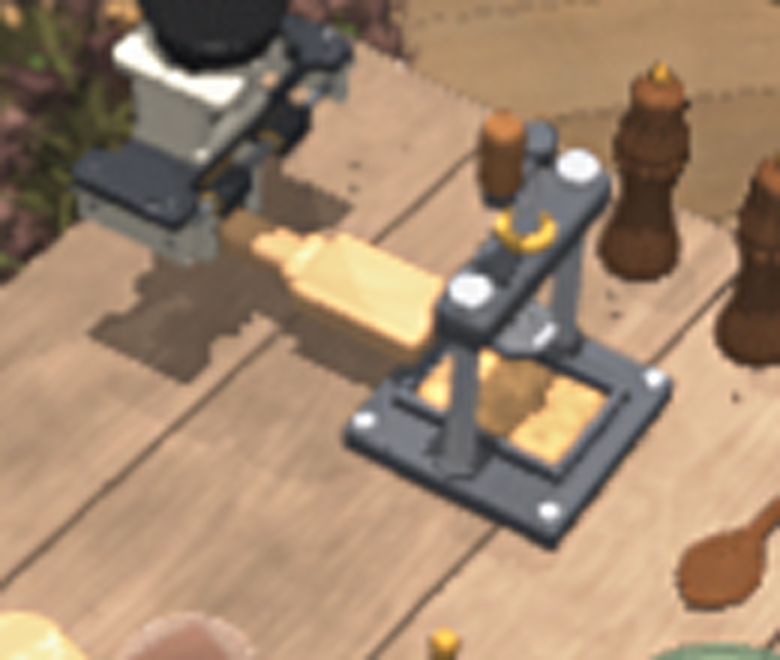

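View pics/s6c.png

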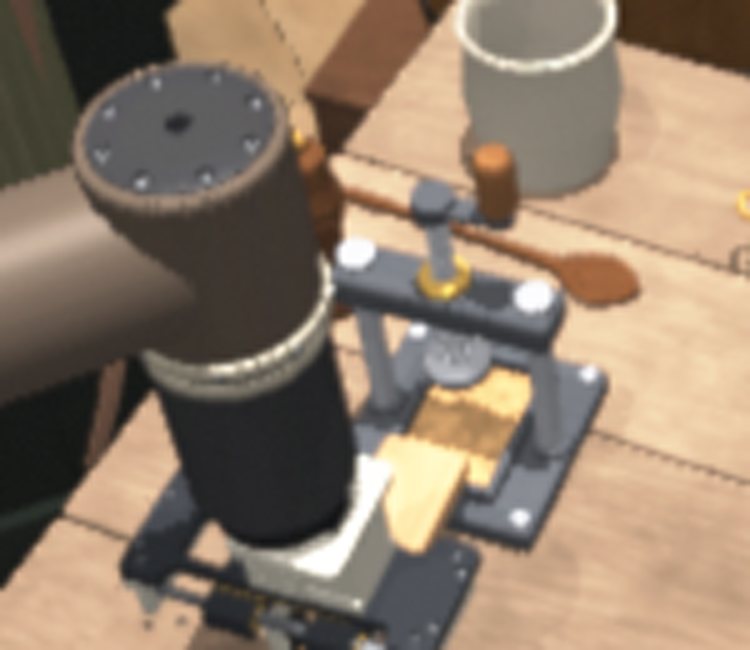

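Call:
move_arm --series '[[10,[0.015,0.0034,0],[0,0,0]],[10,[0.03,0.0068,0],[0,0,0]],[10,[0.045,0.0102,0],[0,0,0]],[10,[0.06,0.0136,0],[0,0,0]],[10,[0.075,0.017,0],[0,0,0]],[10,[0.09,0.0204,0],[0,0,0]],[10,[0.0986,0.0223,0],[0,0,0]],[10,[0.0986,0.0223,0],[0,0,0]]]'

```text
time: 13.25
eef_pos: [463.2, 243.0, 54.4]
orientation: [-0.703, 0.703, 0.075, -0.075]
contact_force: [0.0, 0.0, -1.6]
gripper_width: 25.6
```

Run:
```python
from h import *
np.set_printoptions(precision=3,suppress=True)
s=manip.state();print(s["eef_pos"],s["orientation"],s["joints"],s["contact_force"],s["ft_torque"],s["gripper_width"])
im=cams.camera("side");cv2.imwrite("pics/d7.png",im[:,:,::-1]);crop(im,300,145,100,95,7,"pics/d7c.png")
im=cams.camera("scene");cv2.imwrite("pics/s7.png",im[:,:,::-1]);crop(im,230,160,90,90,6.5,"pics/s7c.png")
```

```text
[463.165 242.952  54.438] [-0.703  0.703  0.075 -0.075] [ 0.859  0.305 -0.545  0.    -0.721 -2.217] [ 0.015  0.024 -1.621] [-0.037  0.031 -0.001] 25.602915725543472
```

View pics/d7c.png

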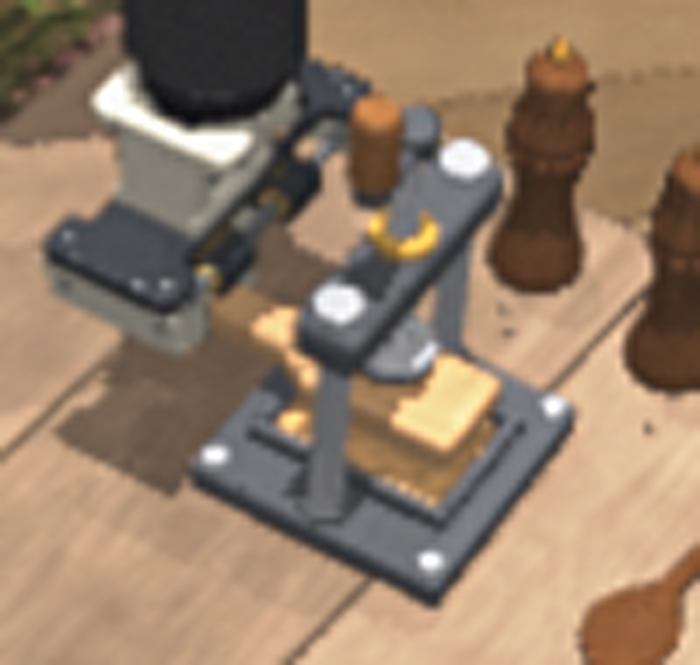

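View pics/s7c.png

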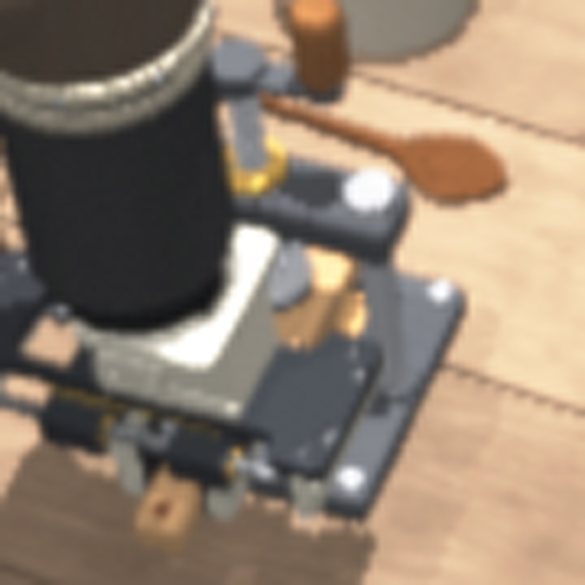

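Run:
```python
from h import *
np.set_printoptions(precision=1,suppress=True)
S=cams.calibration("scene");D=cams.calibration("side")
d=lambda p:np.array(p)/7+[300,145]; s=lambda p:np.array(p)/6.5+[230,160]
P=np.array([573.7,266.8]);a=np.radians(12.2);Rm=np.array([[np.cos(a),np.sin(a)],[-np.sin(a),np.cos(a)]])
f=lambda X:(X[:,:2]-P)@Rm.T
print("blade end L,R (exp 45,+-29)",f(plane(D,d([[500,383],[440,447]]),65)))
print("lips back outer corners top (exp 59,+-43)",f(plane(D,d([[527,427],[443,525]]),32)))
print("bolts FR BR BL",f(plane(D,d([[215,455],[432,561],[553,405]]),22)), f(plane(S,s([[351,478],[440,290]]),22)))
print("scene blade end R",f(plane(S,s([[352,262]]),65)))
```

```text
blade end L,R (exp 45,+-29) [[ 51.1  23.4]
 [ 47.6 -31.2]]
lips back outer corners top (exp 59,+-43) [[ 65.2  32.4]
 [ 62.4 -48.9]]
bolts FR BR BL [[-62.6 -65.7]
 [ 66.  -64.7]
 [ 65.3  61.9]] [[-65.2 -64.8]
 [ 63.3 -63.8]]
scene blade end R [[ 33.9 -29.2]]
```

Call:
move_arm --series '[[10,[-0.002,0.0006,-0.004],[0,0,0]],[10,[-0.002,0.0006,-0.01],[0,0,0]],[10,[-0.002,0.0006,-0.016],[0,0,0]],[10,[-0.002,0.0006,-0.02],[0,0,0]],[10,[-0.002,0.0006,-0.0225],[0,0,0]],[10,[-0.002,0.0006,-0.0225],[0,0,0]]]'

```text
time: 13.95
eef_pos: [460.0, 243.9, 31.6]
orientation: [-0.703, 0.703, 0.075, -0.076]
contact_force: [0.1, 0.1, -1.7]
gripper_width: 25.4
```

Run:
```python
from h import *
np.set_printoptions(precision=3,suppress=True)
s=manip.state();print(s["eef_pos"],s["contact_force"],s["ft_torque"],s["gripper_width"])
im=cams.camera("side");cv2.imwrite("pics/d8.png",im[:,:,::-1]);crop(im,300,145,100,95,7,"pics/d8c.png")
```

```text
[460.039 243.904  31.558] [ 0.073  0.101 -1.673] [0.006 0.017 0.038] 25.435730473795008
```

View pics/d8c.png

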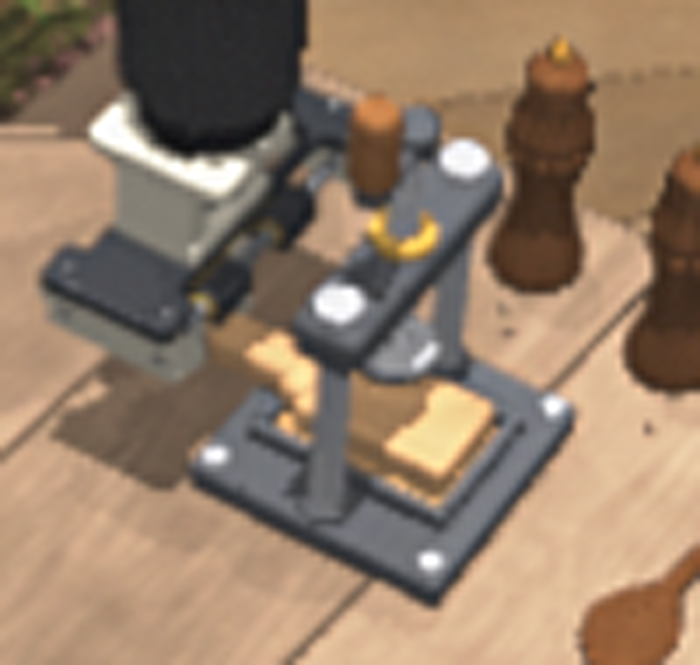

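The blade sits inside the lips, almost on the floor, with its weight still on the tool. I'll lower the last 2 mm and release.

Call:
move_arm --series '[[10,[0.0005,-0.0005,-0.001],[0,0,0]],[10,[0.0005,-0.0005,-0.002],[0,0,0]],[10,[0.0005,-0.0005,-0.002],[0,0,0]]]'

```text
time: 14.3
eef_pos: [460.9, 243.7, 30.6]
orientation: [0.703, -0.703, -0.076, 0.076]
contact_force: [-2.2, -0.6, 3.9]
gripper_width: 26.1
```

Call:
move_arm --series '[[40,[0,0,0],[0,0,0]],[70,[0,0,0],[0,0,0]],[100,[0,0,0],[0,0,0]],[100,[0,0,0],[0,0,0]],[100,[0,0,0.02],[0,0,0]],[100,[-0.01,0,0.06],[0,0,0]],[100,[-0.03,0,0.1],[0,0,0]],[100,[-0.05,-0.01,0.15],[0,0,0]]]'

```text
time: 15.1
eef_pos: [411.7, 234.3, 176.4]
orientation: [-0.703, 0.703, 0.075, -0.076]
contact_force: [-0.5, 1.7, 1.5]
gripper_width: 83.6
```

Call:
move_arm --series '[[100,[0,-0.02,0.05],[0,0,0]],[100,[0,-0.05,0.1],[0,0,0]],[100,[0,-0.08,0.14],[0,0,0]],[100,[0,-0.08,0.14],[0,0,0]]]'

```text
time: 15.5
eef_pos: [413.6, 153.3, 320.9]
orientation: [0.704, -0.702, -0.078, 0.073]
contact_force: [0.1, 0.6, -0.6]
gripper_width: 87.7
```

Run:
```python
from h import *
np.set_printoptions(precision=3,suppress=True)
s=manip.state();print(s["eef_pos"],s["joints"],s["contact_force"],s["gripper_width"])
im=cams.camera("side");cv2.imwrite("pics/d9.png",im[:,:,::-1]);crop(im,300,145,100,95,7,"pics/d9c.png")
im=cams.camera("scene");cv2.imwrite("pics/s9.png",im[:,:,::-1]);crop(im,230,160,90,90,6.5,"pics/s9c.png")
```

```text
[413.594 153.273 320.922] [ 0.806 -0.095 -0.328  0.002 -1.33  -2.163] [ 0.129  0.647 -0.643] 87.65687366547144
```

View pics/d9c.png

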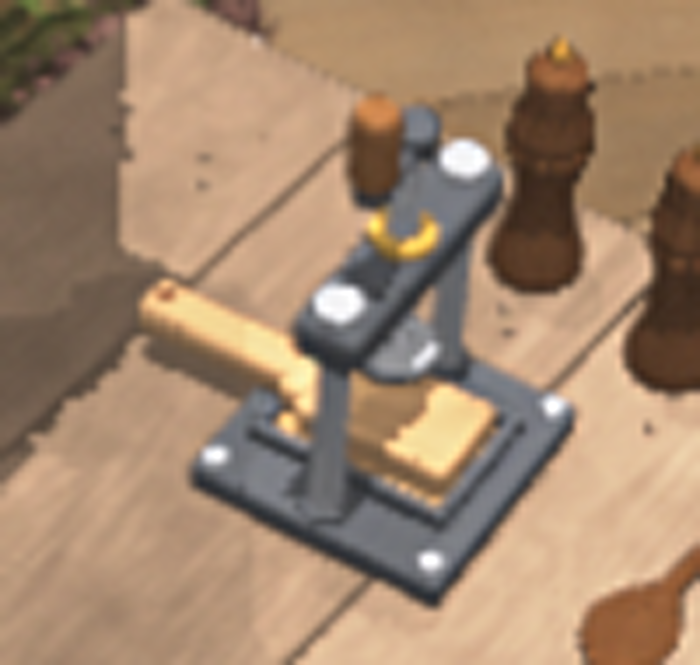

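View pics/s9c.png

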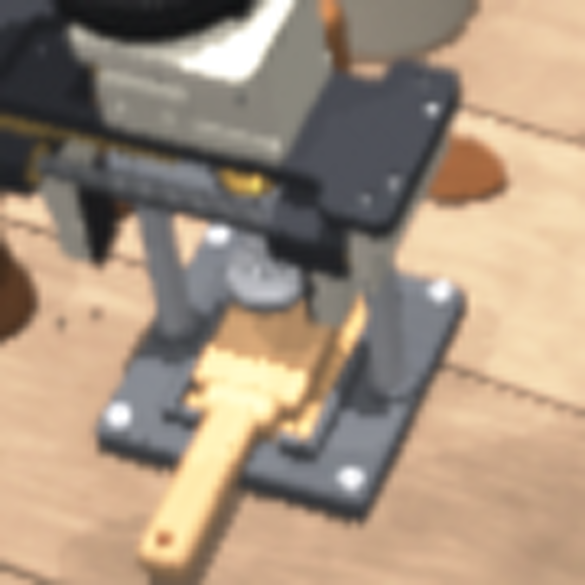

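```bash
python3 - <<'E'
from h import *
np.set_printoptions(precision=1,suppress=True)
S=cams.calibration("scene");D=cams.calibration("side")
d=lambda p:np.array(p)/7+[300,145]; s=lambda p:np.array(p)/6.5+[230,160]
P=np.array([573.7,266.8]);a=np.radians(12.2);Rm=np.array([[np.cos(a),np.sin(a)],[-np.sin(a),np.cos(a)]])
f=lambda X:(X[:,:2]-P)@Rm.T
print("side blade end L,R",f(plane(D,d([[497,405],[440,470]]),42)))
print("side handle hole",f(plane(D,d([[167,293]]),42)))
print("scene handle hole, shoulders",f(plane(S,s([[165,539],[195,372],[300,400]]),42)))
print("bolts FL FR BR BL",f(plane(S,s([[119,414],[351,478],[441,290],[218,235]]),22)))
for n in "sd":
  im=cv2.imread(f"pics/{n}9.png")
E
python3 - <<'E'
import sys;sys.path.insert(0,'.')
from h import *
im=cv2.imread("pics/s9.png")[:,:,::-1]; crop(im,245,195,65,55,12,"pics/s9d.png")
E
```

```text
side blade end L,R [[ 48.5  28.7]
 [ 46.5 -26. ]]
side handle hole [[-136.3    1.1]]
scene handle hole, shoulders [[-140.     0.3]
 [ -41.3   28.3]
 [ -41.3  -29.3]]
bolts FL FR BR BL [[-64.7  63. ]
 [-65.2 -64.8]
 [ 63.5 -64.3]
 [ 62.4  63.7]]
```

View pics/s9d.png

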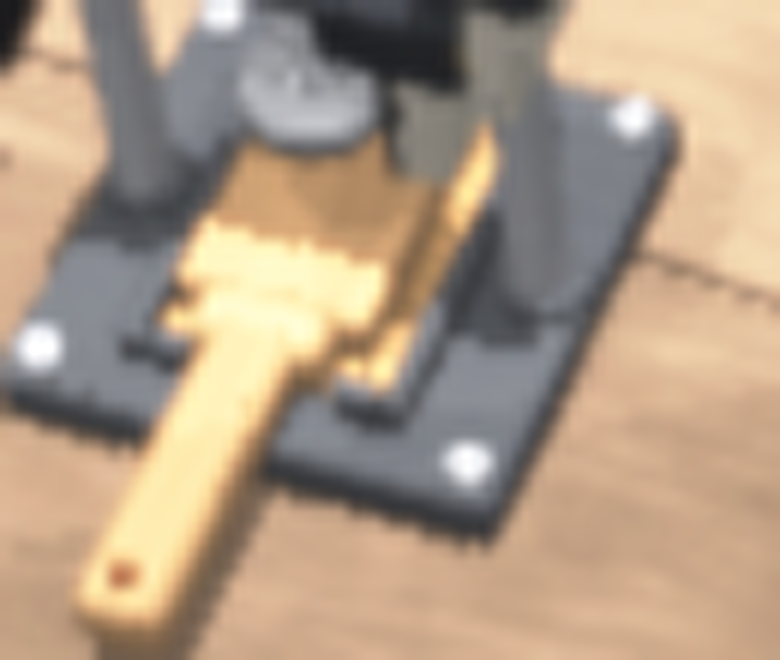

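The board is flat in the pocket within about 4 mm of the axis, handle out through the notch. Now the knob: triangulated at (585.6,226.2), top at about 282 mm.

Call:
move_arm --series '[[100,[0.04,0.017,0],[0,0,0]],[100,[0.08,0.034,0],[0,0,0]],[100,[0.12,0.051,0],[0,0,0]],[100,[0.155,0.066,0],[0,0,0]],[100,[0.172,0.073,0],[0,0,0]],[100,[0.172,0.073,0],[0,0,0]],[100,[0.172,0.073,0],[0,0,0]]]'

```text
time: 16.3
eef_pos: [584.0, 227.8, 312.8]
orientation: [-0.702, 0.704, 0.074, -0.077]
contact_force: [-0.2, -1.1, 0.6]
gripper_width: 87.6
```

Run:
```python
from h import *
np.set_printoptions(precision=3,suppress=True)
s=manip.state();print(s["eef_pos"],s["joints"],s["contact_force"],s["gripper_width"])
c=cams.calibration("wrist");np.save("w10.npy",c,allow_pickle=True)
cv2.imwrite("pics/w10.png",cams.camera("wrist")[:,:,::-1])
im=cams.camera("side");cv2.imwrite("pics/d10.png",im[:,:,::-1]);crop(im,300,110,120,100,6,"pics/d10c.png")
```

```text
[583.99  227.768 312.755] [ 0.682  0.245  0.028 -0.001 -1.359 -2.039] [-0.19  -1.117  0.557] 87.57605942671375
```

View pics/w10.png

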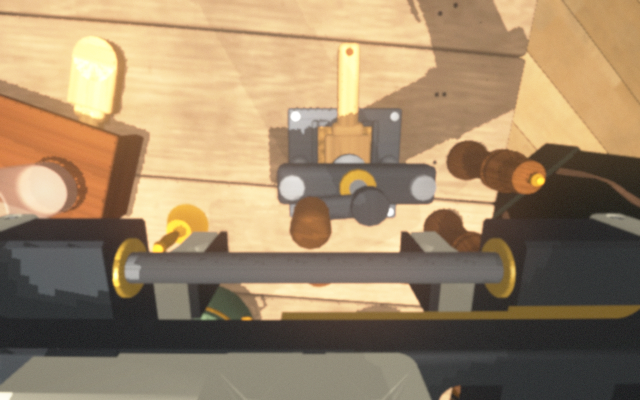

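View pics/d10c.png

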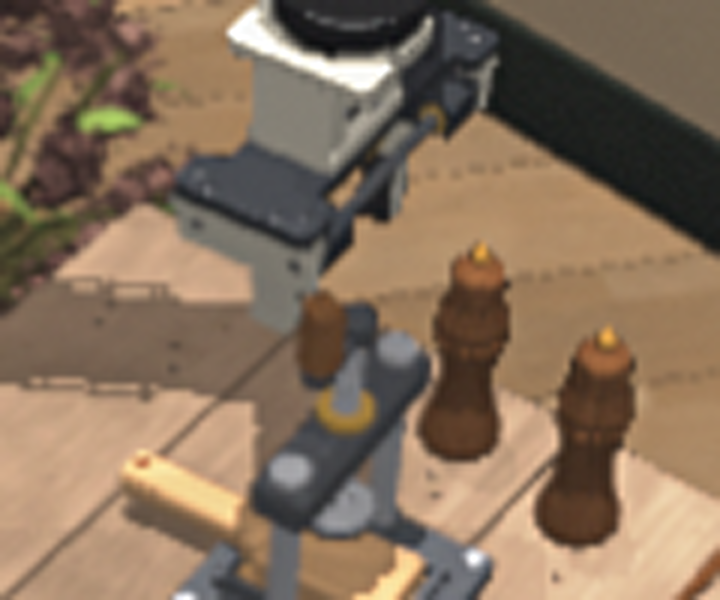

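The wrist view shows the knob top near (311,234) between the jaws, the hub at (368,205) and the board in the bed at (345,140).

Run:
```python
from h import *
np.set_printoptions(precision=1,suppress=True)
c=np.load("w10.npy",allow_pickle=True).item()
print("knob top c",plane(c,[[311,236]],282),"hub",plane(c,[[371,208]],238),"beam bolts",plane(c,[[291,187],[424,184]],165))
im=cv2.imread("pics/w10.png")[:,:,::-1];crop(im,270,150,150,130,5,"pics/w10c.png")
print(proj(c,[[585.5,226.5,282.5],[585.5,226.5,236]]))
```

```text
knob top c [[586.4 226.7 282. ]] hub [[572.7 266.8 238. ]] beam bolts [[585.8 206.7 165. ]
 [556.9 325.8 165. ]]
[[310.9 234.8]
 [311.5 212.5]]
```

View pics/w10c.png

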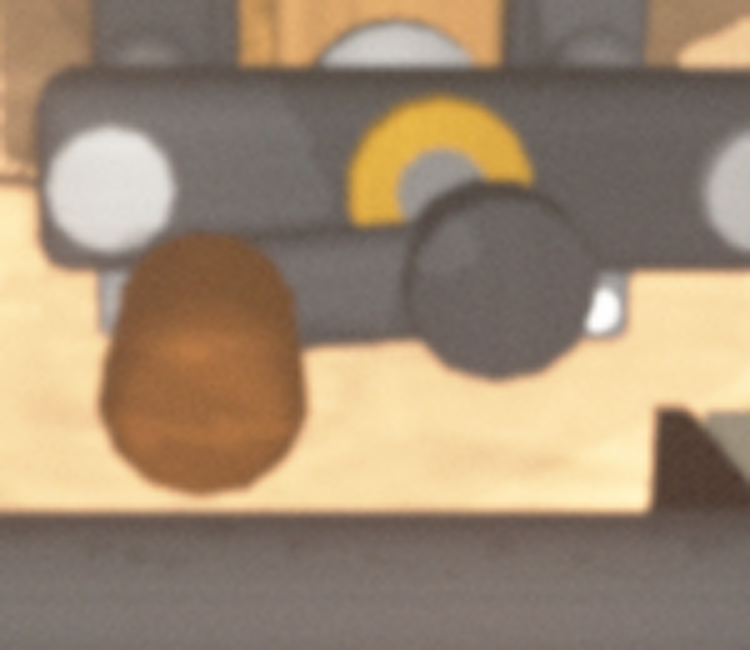

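Call:
move_arm --series '[[100,[0.0017,-0.0013,-0.015],[0,0,0]],[100,[0.0017,-0.0013,-0.035],[0,0,0]],[100,[0.0017,-0.0013,-0.05],[0,0,0]],[100,[0.0017,-0.0013,-0.056],[0,0,0]],[100,[0.0017,-0.0013,-0.056],[0,0,0]],[100,[0.0017,-0.0013,-0.056],[0,0,0]]]'

```text
time: 17.0
eef_pos: [586.3, 226.2, 260.8]
orientation: [0.703, -0.703, -0.076, 0.075]
contact_force: [0.3, 0.5, -0.1]
gripper_width: 87.7
```

Run:
```python
from h import *
np.set_printoptions(precision=3,suppress=True)
s=manip.state();print(s["eef_pos"],s["contact_force"],s["gripper_width"])
im=cams.camera("side");crop(im,320,130,80,70,9,"pics/d11c.png")
```

```text
[586.311 226.216 260.833] [ 0.327  0.536 -0.117] 87.69050416215448
```

View pics/d11c.png

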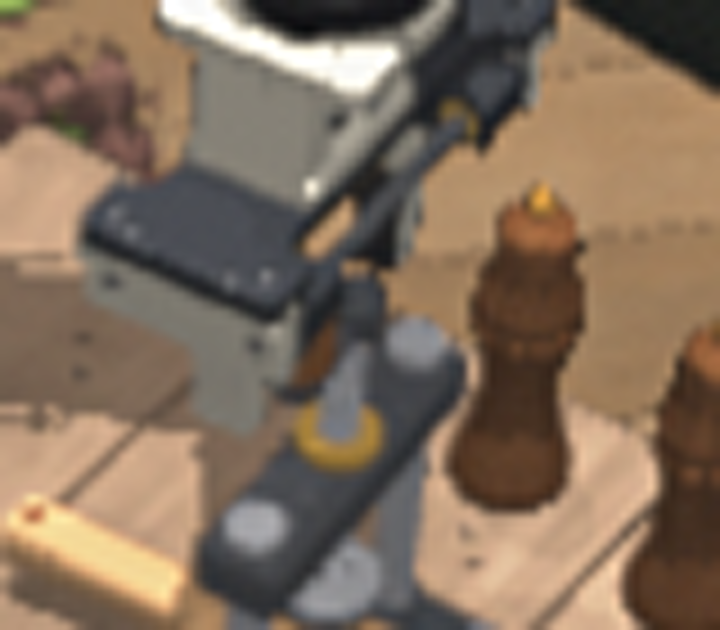

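Call:
move_arm --series '[[100,[0,0,-0.005],[0,0,0]],[60,[0,0,-0.005],[0,0,0]],[30,[0,0,-0.005],[0,0,0]],[10,[0,0,-0.005],[0,0,0]],[10,[0,0,-0.005],[0,0,0]],[10,[0,0,-0.005],[0,0,0]],[10,[0,0,-0.005],[0,0,0]],[10,[0,0,-0.005],[0,0,0]]]'

```text
time: 17.85
eef_pos: [586.2, 226.1, 254.7]
orientation: [-0.703, 0.703, 0.076, -0.076]
contact_force: [-0.5, 0.4, 0.1]
gripper_width: 37.2
```

Call:
move_arm --series '[[10,[0,0,0],[0,0,0]],[10,[0,0,0],[0,0,0]],[10,[0,0,0],[0,0,0]]]'

```text
time: 18.15
eef_pos: [586.2, 226.1, 254.7]
orientation: [-0.703, 0.703, 0.076, -0.076]
contact_force: [-0.1, -0.6, 0.7]
gripper_width: 24.5
```

```bash
cat > wind.py <<'E'
import sys,numpy as np
def table(phi0,step,n,r=42.0):
    f=lambda a:np.array([r*np.cos(a),r*np.sin(a)])
    for k in range(1,n+1):
        d=f(phi0-step*k)-f(phi0); print([round(d[0]/1000,4),round(d[1]/1000,4),round(-4.46*step*k/1000,4)])
phi=np.radians(float(sys.argv[1]))
for c in range(int(sys.argv[4])):
    print("call",c,np.degrees(phi)); table(phi,float(sys.argv[2]),int(sys.argv[3])); phi-=float(sys.argv[2])*int(sys.argv[3])
E
python3 wind.py -73 0.3 8 3
```

```text
call 0 -73.0
[np.float64(-0.0124), np.float64(-0.0018), -0.0013]
[np.float64(-0.0248), np.float64(0.0001), -0.0027]
[np.float64(-0.0361), np.float64(0.0056), -0.004]
[np.float64(-0.0453), np.float64(0.0142), -0.0054]
[np.float64(-0.0515), np.float64(0.0251), -0.0067]
[np.float64(-0.0542), np.float64(0.0373), -0.008]
[np.float64(-0.0531), np.float64(0.0498), -0.0094]
[np.float64(-0.0485), np.float64(0.0615), -0.0107]
call 1 -210.5098708313976
[np.float64(0.0079), np.float64(0.0097), -0.0013]
[np.float64(0.0184), np.float64(0.0167), -0.0027]
[np.float64(0.0304), np.float64(0.0203), -0.004]
[np.float64(0.0429), np.float64(0.0201), -0.0054]
[np.float64(0.0549), np.float64(0.0163), -0.0067]
[np.float64(0.0652), np.float64(0.0091), -0.008]
[np.float64(0.0729), np.float64(-0.0009), -0.0094]
[np.float64(0.0773), np.float64(-0.0126), -0.0107]
call 2 -348.0197416627951
[np.float64(0.0007), np.float64(-0.0125), -0.0013]
[np.float64(-0.0023), np.float64(-0.0247), -0.0027]
[np.float64(-0.0087), np.float64(-0.0355), -0.004]
[np.float64(-0.0181), np.float64(-0.0439), -0.0054]
[np.float64(-0.0295), np.float64(-0.0491), -0.0067]
[np.float64(-0.0419), np.float64(-0.0507), -0.008]
[np.float64(-0.0543), np.float64(-0.0486), -0.0094]
[np.float64(-0.0655), np.float64(-0.0429), -0.0107]
```

Call:
move_arm --series '[[10,[-0.0124,-0.0018,-0.0013],[0,0,0]],[10,[-0.0248,0.0001,-0.0027],[0,0,0]],[10,[-0.0361,0.0056,-0.004],[0,0,0]],[10,[-0.0453,0.0142,-0.0054],[0,0,0]],[10,[-0.0515,0.0251,-0.0067],[0,0,0]],[10,[-0.0542,0.0373,-0.008],[0,0,0]],[10,[-0.0531,0.0498,-0.0094],[0,0,0]],[10,[-0.0485,0.0615,-0.0107],[0,0,0]]]'

```text
time: 18.95
eef_pos: [536.8, 286.2, 244.1]
orientation: [-0.702, 0.704, 0.075, -0.076]
contact_force: [0.1, -7.8, 1.2]
gripper_width: 24.2
```

Run:
```python
from h import *
np.set_printoptions(precision=3,suppress=True)
s=manip.state();p=s["eef_pos"];v=p[:2]-[573.5,266.6];print(p,s["contact_force"],s["gripper_width"],np.hypot(*v),np.degrees(np.arctan2(v[1],v[0])))
im=cams.camera("side");crop(im,320,130,80,90,7,"pics/d12c.png")
```

```text
[536.785 286.165 244.138] [ 0.062 -7.772  1.186] 24.24604302981828 41.60271064361805 151.94771414381262
```

View pics/d12c.png

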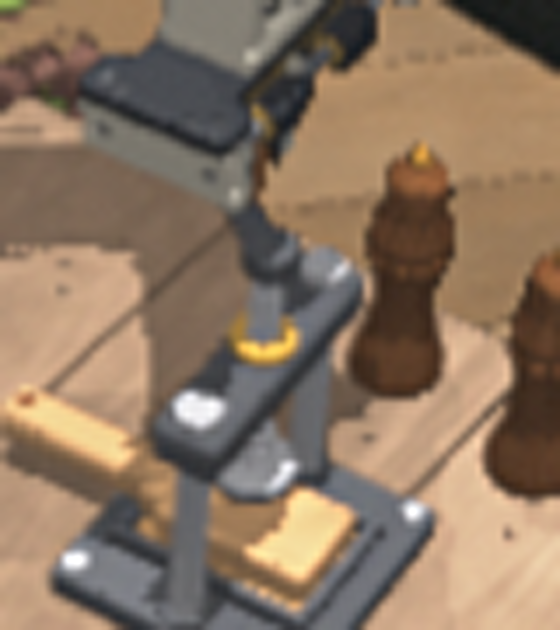

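The crank follows, the pad is sinking and the forces are small. Continue.

Call:
move_arm --series '[[10,[0.0079,0.0097,-0.0013],[0,0,0]],[10,[0.0184,0.0167,-0.0027],[0,0,0]],[10,[0.0304,0.0203,-0.004],[0,0,0]],[10,[0.0429,0.0201,-0.0054],[0,0,0]],[10,[0.0549,0.0163,-0.0067],[0,0,0]],[10,[0.0652,0.0091,-0.008],[0,0,0]],[10,[0.0729,-0.0009,-0.0094],[0,0,0]],[10,[0.0773,-0.0126,-0.0107],[0,0,0]]]'

```text
time: 19.8
eef_pos: [614.9, 276.3, 233.4]
orientation: [0.704, -0.702, -0.076, 0.076]
contact_force: [-6.3, 5.3, 2.7]
gripper_width: 24.3
```

Call:
move_arm --series '[[10,[0.0007,-0.0125,-0.0013],[0,0,0]],[10,[-0.0023,-0.0247,-0.0027],[0,0,0]],[10,[-0.0087,-0.0355,-0.004],[0,0,0]],[10,[-0.0181,-0.0439,-0.0054],[0,0,0]],[10,[-0.0295,-0.0491,-0.0067],[0,0,0]],[10,[-0.0419,-0.0507,-0.008],[0,0,0]],[10,[-0.0543,-0.0486,-0.0094],[0,0,0]],[10,[-0.0655,-0.0429,-0.0107],[0,0,0]]]'

```text
time: 20.6
eef_pos: [550.2, 231.4, 222.8]
orientation: [-0.703, 0.703, 0.076, -0.075]
contact_force: [7.5, -0.9, -4.7]
gripper_width: 24.8
```

```bash
python3 - <<'E'
from h import *
np.set_printoptions(precision=3,suppress=True)
s=manip.state();p=s["eef_pos"];v=p[:2]-[573.5,266.6];print(p,s["contact_force"],s["ft_torque"],s["gripper_width"],np.hypot(*v),np.degrees(np.arctan2(v[1],v[0])))
im=cams.camera("side");crop(im,320,130,80,90,7,"pics/d13c.png")
E
python3 wind.py -125.5 0.15 8 2
```

```text
[550.241 231.423 222.802] [ 7.499 -0.852 -4.696] [-0.338 -3.095 -0.   ] 24.752722923168438 42.17173113240812 -123.47278671165033
call 0 -125.5
[np.float64(-0.0048), np.float64(0.004), -0.0007]
[np.float64(-0.009), np.float64(0.0087), -0.0013]
[np.float64(-0.0124), np.float64(0.014), -0.002]
[np.float64(-0.015), np.float64(0.0197), -0.0027]
[np.float64(-0.0168), np.float64(0.0258), -0.0033]
[np.float64(-0.0176), np.float64(0.032), -0.004]
[np.float64(-0.0174), np.float64(0.0383), -0.0047]
[np.float64(-0.0163), np.float64(0.0445), -0.0054]
call 1 -194.25493541569878
[np.float64(0.002), np.float64(0.006), -0.0007]
[np.float64(0.0049), np.float64(0.0116), -0.0013]
[np.float64(0.0086), np.float64(0.0167), -0.002]
[np.float64(0.0129), np.float64(0.0212), -0.0027]
[np.float64(0.018), np.float64(0.025), -0.0033]
[np.float64(0.0235), np.float64(0.028), -0.004]
[np.float64(0.0294), np.float64(0.0301), -0.0047]
[np.float64(0.0356), np.float64(0.0313), -0.0054]
```

View pics/d13c.png

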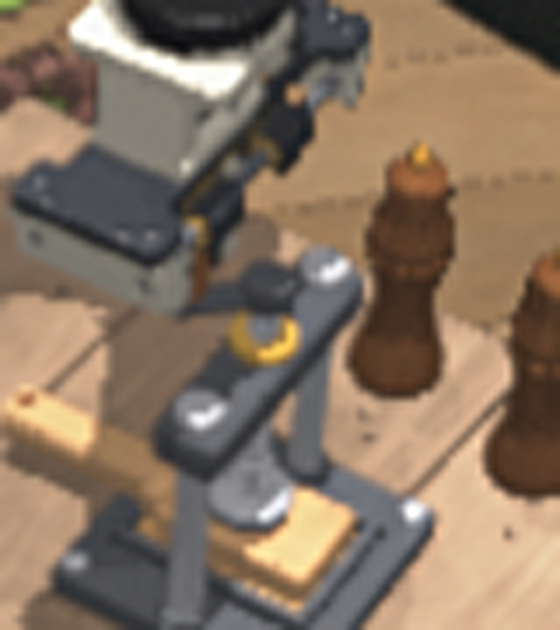

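Absolute bearing gives θ of about 10.84 rad. Contact is expected at 12.33 and my target is about 13.9 rad, which is 28 N. I'll continue in smaller steps.

Call:
move_arm --series '[[10,[-0.0048,0.004,-0.0007],[0,0,0]],[10,[-0.009,0.0087,-0.0013],[0,0,0]],[10,[-0.0124,0.014,-0.002],[0,0,0]],[10,[-0.015,0.0197,-0.0027],[0,0,0]],[10,[-0.0168,0.0258,-0.0033],[0,0,0]],[10,[-0.0176,0.032,-0.004],[0,0,0]],[10,[-0.0174,0.0383,-0.0047],[0,0,0]],[10,[-0.0163,0.0445,-0.0054],[0,0,0]]]'

```text
time: 21.45
eef_pos: [532.9, 275.1, 217.4]
orientation: [-0.702, 0.704, 0.075, -0.076]
contact_force: [-1.1, -6.5, 3.4]
gripper_width: 24.5
```

Run:
```python
from h import *
np.set_printoptions(precision=3,suppress=True)
s=manip.state();p=s["eef_pos"];v=p[:2]-[573.5,266.6];b=np.degrees(np.arctan2(v[1],v[0]));print(p,s["contact_force"],np.hypot(*v),b,np.radians((137.8-b)%360+360))
im=cams.camera("side");crop(im,320,170,80,60,9,"pics/d14c.png")
```

```text
[532.896 275.131 217.387] [-1.098 -6.462  3.416] 41.4909191527524 168.13443959069738 12.036934766754182
```

View pics/d14c.png

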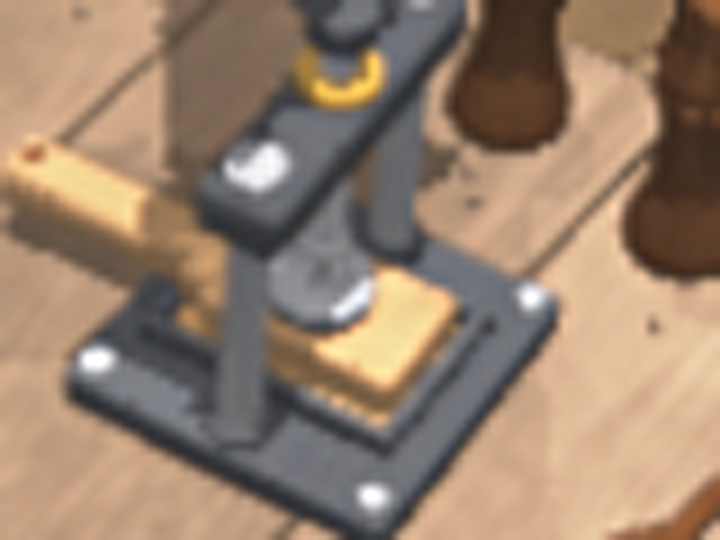

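Call:
move_arm --series '[[10,[0.002,0.006,-0.0007],[0,0,0]],[10,[0.0049,0.0116,-0.0013],[0,0,0]],[10,[0.0086,0.0167,-0.002],[0,0,0]],[10,[0.0129,0.0212,-0.0027],[0,0,0]],[10,[0.018,0.025,-0.0033],[0,0,0]],[10,[0.0235,0.028,-0.004],[0,0,0]],[10,[0.0294,0.0301,-0.0047],[0,0,0]],[10,[0.0356,0.0313,-0.0054],[0,0,0]]]'

```text
time: 22.3
eef_pos: [567.6, 307.8, 212.0]
orientation: [0.703, -0.703, -0.075, 0.077]
contact_force: [-7.3, -1.3, 6.0]
gripper_width: 24.5
```

```bash
python3 - <<'E'
from h import *
np.set_printoptions(precision=3,suppress=True)
s=manip.state();p=s["eef_pos"];v=p[:2]-[573.5,266.6];b=np.degrees(np.arctan2(v[1],v[0]));print(p,s["contact_force"],np.hypot(*v),b,np.radians((137.8-b)%360+720))
F=s["contact_force"];t=np.array([v[1],-v[0]])/np.hypot(*v);print("tangential",F[:2]@t)
im=cams.camera("side");crop(im,320,170,80,60,9,"pics/d15c.png")
E
python3 wind.py 97 0.1333 5 1
```

```text
[567.616 307.788 212.003] [-7.253 -1.291  6.011] 41.60630273027289 98.13040324104108 13.258735690741478
tangential -7.362972547333169
call 0 97.0
[np.float64(0.0056), np.float64(0.0003), -0.0006]
[np.float64(0.0112), np.float64(-0.0001), -0.0012]
[np.float64(0.0166), np.float64(-0.0013), -0.0018]
[np.float64(0.0219), np.float64(-0.0032), -0.0024]
[np.float64(0.0269), np.float64(-0.0058), -0.003]
```

View pics/d15c.png

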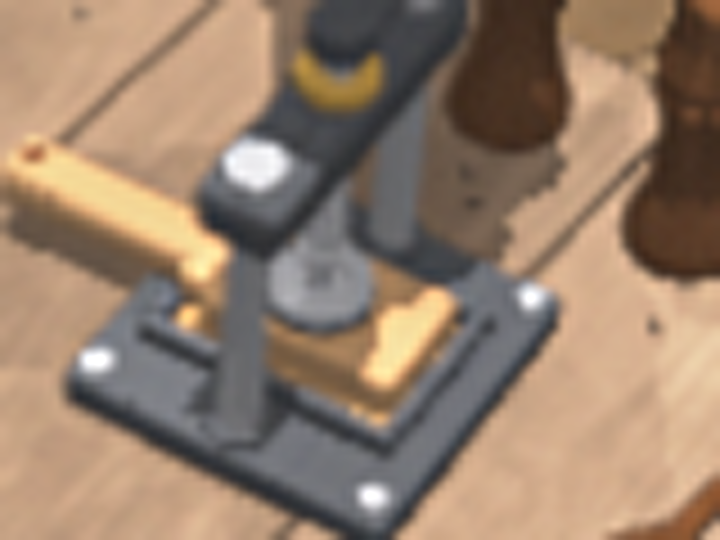

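Call:
move_arm --series '[[10,[0.0056,0.0003,-0.0006],[0,0,0]],[10,[0.0112,-0.0001,-0.0012],[0,0,0]],[10,[0.0166,-0.0013,-0.0018],[0,0,0]],[10,[0.0219,-0.0032,-0.0024],[0,0,0]],[10,[0.0269,-0.0058,-0.003],[0,0,0]],[10,[0.0269,-0.0058,-0.003],[0,0,0]],[10,[0.0269,-0.0058,-0.003],[0,0,0]]]'

```text
time: 23.05
eef_pos: [595.1, 302.6, 209.0]
orientation: [0.704, -0.703, -0.075, 0.076]
contact_force: [-5.1, 1.3, 3.8]
gripper_width: 24.7
```

Run:
```python
from h import *
np.set_printoptions(precision=3,suppress=True)
s=manip.state();p=s["eef_pos"];v=p[:2]-[573.5,266.6];b=np.degrees(np.arctan2(v[1],v[0]));print(p,s["contact_force"],np.hypot(*v),b,np.radians((137.8-b)%360+720))
F=s["contact_force"];t=np.array([v[1],-v[0]])/np.hypot(*v);print("tangential",F[:2]@t)
im=cams.camera("side");crop(im,320,170,80,60,9,"pics/d16c.png")
```

```text
[595.062 302.637 209.049] [-5.077  1.276  3.761] 41.99485903779864 59.10695913336021 13.93982327588849
tangential -5.0117223774503294
```

View pics/d16c.png

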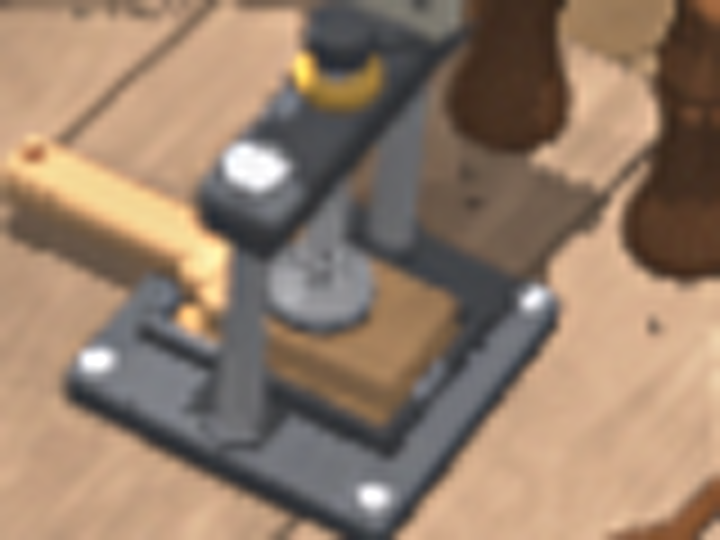

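Call:
move_arm --series '[[45,[0,0,0],[0,0,0]],[70,[0,0,0],[0,0,0]],[100,[0,0,0],[0,0,0]],[100,[0,0,0],[0,0,0]],[100,[0,0,0.02],[0,0,0]],[100,[0,0,0.05],[0,0,0]],[100,[0,0,0.09],[0,0,0]],[100,[0,0,0.12],[0,0,0]]]'

```text
time: 23.9
eef_pos: [596.1, 302.0, 331.3]
orientation: [0.703, -0.703, -0.076, 0.075]
contact_force: [-0.1, 0.6, 0.9]
gripper_width: 82.6
```

Call:
move_arm --series '[[100,[-0.04,-0.02,0.02],[0,0,0]],[100,[-0.08,-0.05,0.02],[0,0,0]],[100,[-0.12,-0.09,0.02],[0,0,0]],[100,[-0.15,-0.14,0.02],[0,0,0]],[100,[-0.15,-0.18,0.02],[0,0,0]],[100,[-0.15,-0.22,0.02],[0,0,0]],[100,[-0.15,-0.22,0.02],[0,0,0]],[100,[-0.15,-0.22,0.02],[0,0,0]]]'

```text
time: 24.7
eef_pos: [445.6, 81.2, 349.3]
orientation: [0.703, -0.703, -0.075, 0.074]
contact_force: [0.8, 0.3, 0.3]
gripper_width: 87.9
```

Run:
```python
from h import *
np.set_printoptions(precision=3,suppress=True)
s=manip.state();print(s["time"],s["eef_pos"],s["contact_force"],s["gripper_width"])
im=cams.camera("side");cv2.imwrite("pics/d17.png",im[:,:,::-1]);crop(im,220,130,200,150,4,"pics/d17c.png")
im=cams.camera("scene");cv2.imwrite("pics/s17.png",im[:,:,::-1]);crop(im,200,150,200,150,4,"pics/s17c.png")
```

```text
24.7 [445.639  81.192 349.285] [0.789 0.331 0.324] 87.93772266881706
```

View pics/d17c.png

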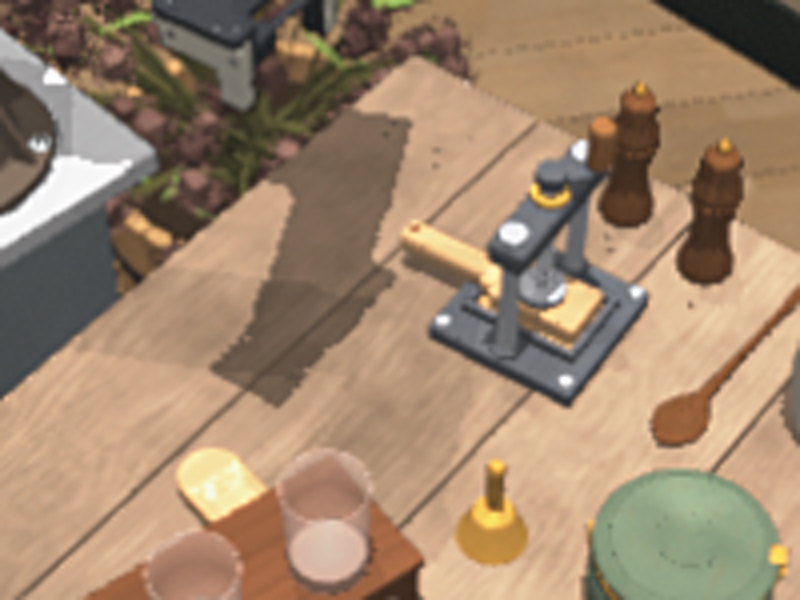

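View pics/s17c.png

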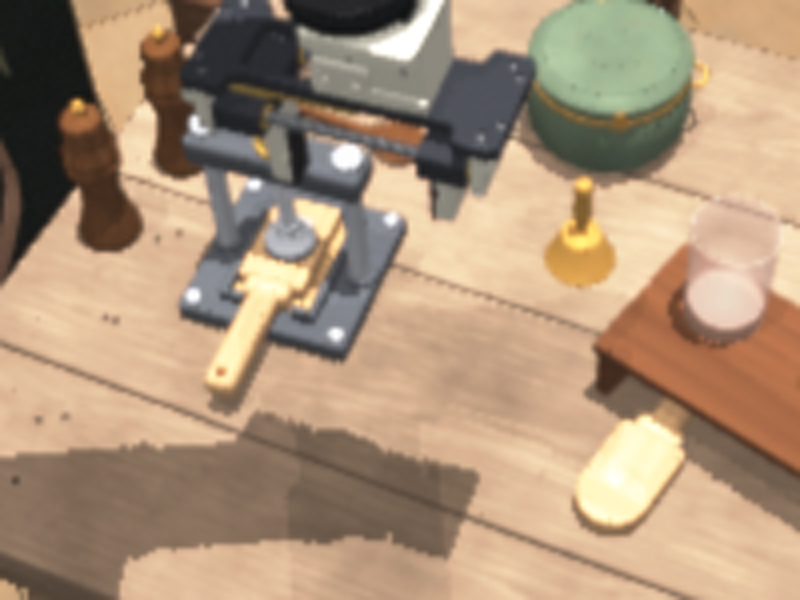

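The pad rests on the board and everything else stands where it was. One last check: the knob's bearing after release and the board's position.

Run:
```python
from h import *
np.set_printoptions(precision=1,suppress=True)
S=cams.calibration("scene");D=cams.calibration("side")
d=lambda p:np.array(p)/4+[220,130]; s=lambda p:np.array(p)/4+[200,150]
k=plane(D,d([[604,122]]),237)[0];v=k[:2]-[573.5,266.6];print("knob",k,np.hypot(*v),np.radians((137.8-np.degrees(np.arctan2(v[1],v[0])))%360+720))
P=np.array([573.7,266.8]);a=np.radians(12.2);Rm=np.array([[np.cos(a),np.sin(a)],[-np.sin(a),np.cos(a)]])
f=lambda X:(X[:,:2]-P)@Rm.T
print("hole",f(plane(S,s([[221,372]]),42)),f(plane(D,d([[415,227]]),42)),"blade end side",f(plane(D,d([[604,293],[571,333]]),42)))
# change of others
for n in ("side","scene"):
    a0=cv2.imread(f"pics/{n}0.png");b0=cv2.imread(f"pics/{n}17.png" if 0 else f"pics/{n[0] if n=='scene' else 'd'}17.png")
    for nm,X in dict(bell=[711,57,40],round=[525,-77,22],ta=[670,-78,120],tb=[660,-199,120],mill=[533,427,80]).items():
        u,w=proj(cams.calibration(n),[X])[0].astype(int)
        A=a0[w-14:w+14,u-14:u+14].astype(np.float32).mean(2);B=b0[w-14:w+14,u-14:u+14].astype(np.float32).mean(2)
        print(n,nm,u,w,cv2.phaseCorrelate(A,B))
```

```text
knob [595.7 302.5 237. ] 42.22757982960549 13.954706894569902
hole [[-140.4    0.5]] [[-136.9    1.3]] blade end side [[ 49.5  27. ]
 [ 48.8 -30.7]]
side bell 342 258 ((0.11178002050206537, 0.02364486248766262), 0.9758831638760037)
side round 274 251 ((-0.032150477943510225, 0.03756487232610972), 0.9979809133211771)
side ta 302 259 ((0.06247802130585178, 0.04172532254840533), 1.0015012204647065)
side tb 270 281 ((0.08737915494512905, 0.018167958196187328), 0.978656685617235)
side mill 377 167 ((-0.4270779087057033, -0.2539219070588885), 0.7220287497838338)
scene bell 347 207 ((0.0008200165218958944, -0.03662231250967807), 1.0033902180194856)
scene round 357 269 ((-0.06345548639587406, 0.00499233219240125), 0.9908258097701602)
scene ta 381 216 ((0.01346126386456703, 0.009362776784033855), 0.9994194364878867)
scene tb 417 235 ((0.003900620674631483, 0.038245024281964746), 1.0003690479861365)
scene mill 225 192 ((-0.02235917016994371, 0.0019633804220582363), 0.9986382102966309)
```

Crank at 13.95 rad, which is 1.6 rad past contact or about 29 N. The board is centred within about 4 mm and nothing else has moved.

```bash
python3 -c "
from workcell import manip
print(manip.sign_off())"
```

```text
the job is handed in; nothing more can be done
None
```

The square-ended board is clamped in the press and the job is handed in, at about 25 s of the 72 s allowed; no verdict is reported. I drew the board out by its blade, turned it and laid it down. I then picked it up by the handle, put it in the bed and wound the crank clockwise by about 10.3 rad.

What the last checks showed:
- **Board:** it looks flat in the pocket, handle out through the notch, blade centre about 3–4 mm from the screw axis. The two cameras differ by 3–4 mm on this, well inside the 13 mm limit.
- **Clamping:** by the knob's bearing the crank stands at about 13.95 rad, 1.6 rad past the calculated contact. That makes the pad force about 29 N, worked out from the angle rather than measured. At the first look my triangulated knob height came out about 3.5 mm lower than its bearing implied. I trusted the bearing, and the pad was seen to meet the board where that predicted.
- **Other things:** the round-ended board, both glasses, the bell and the mill show no shift between the first and last pictures (under 0.15 pixel). The one exception is the mill in the side view, where the comparison was poor (0.4 pixel), but the scene view shows it unmoved.
- **Robot:** the arm stands clear and the wrist force reads close to zero.

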